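Fetch the seed jar from behind the bottles and weigh it

TASK

The glass jar with the green lid is boxed in at the back of the grey bottle caddy: first take the three tall bottles out and stand them all in the low white side tray, leaving the jar where it is, then lift the jar out and set it down gently in the middle of the balance pan. After that put every bottle back in the caddy, centred on the coloured spot that matches its cap. Keep the jar and the bottles upright throughout.

Things in the scene. Friction and masses are not known exactly. Their poses are not given: they have to be found in the camera images.
- bottle_blue: White bottle with a blue cap and a blue line on its label, 130 mm tall, 0.11 to 0.22 kg. Round: body diameter 54 mm up to 76 mm, shoulder narrowing to the 25 mm neck at 94 mm, cap diameter 32 mm from 102 to 130 mm: grip the cap from above, fingertips 96 mm or more above the foot. Origin: centre of its underside, z up. It starts in the caddy on the spot of its own colour.
- bottle_red: White bottle with a red cap and a red line on its label, 130 mm tall, 0.11 to 0.22 kg. Round: body diameter 54 mm up to 76 mm, shoulder narrowing to the 25 mm neck at 94 mm, cap diameter 32 mm from 102 to 130 mm: grip the cap from above, fingertips 96 mm or more above the foot. Origin: centre of its underside, z up. It starts in the caddy on the spot of its own colour.
- bottle_yellow: White bottle with a yellow cap and a yellow line on its label, 130 mm tall, 0.11 to 0.22 kg. Round: body diameter 54 mm up to 76 mm, shoulder narrowing to the 25 mm neck at 94 mm, cap diameter 32 mm from 102 to 130 mm: grip the cap from above, fingertips 96 mm or more above the foot. Origin: centre of its underside, z up. It starts in the caddy on the spot of its own colour.
- jar: Low round glass jar of seeds with a green screw lid, 58 mm diameter, 50 mm tall, 0.12 to 0.24 kg. Origin: centre of its underside, z up. It starts in the middle of the caddy's back row with a tall bottle on its left, on its right and in front (66 mm between centres: no room for fingers or gripper around it until they are gone).
- mark_blue: Flat blue round spot, 70 mm diameter, stuck on the caddy's floor (shows as a blue ring round the foot of a bottle standing on it): the place of the bottle with the blue cap. Origin at its centre, at the height of the caddy's floor; a bottle standing there has its origin at this same point.
- mark_red: Flat red round spot, 70 mm diameter, stuck on the caddy's floor (shows as a red ring round the foot of a bottle standing on it): the place of the bottle with the red cap. Origin at its centre, at the height of the caddy's floor; a bottle standing there has its origin at this same point.
- mark_yellow: Flat yellow round spot, 70 mm diameter, stuck on the caddy's floor (shows as a yellow ring round the foot of a bottle standing on it): the place of the bottle with the yellow cap. Origin at its centre, at the height of the caddy's floor; a bottle standing there has its origin at this same point.
- caddy: Grey open caddy, fixed, 172 (x) by 236 mm (y), walls 4 mm thick and 30 high, floor 4 mm. Origin: centre of its underside on the table; x points away from the robot. Own x, y in mm: spots at (33, 66), (-33, 0), (33, -66), order drawn; jar at about (33, 0); a white-lidded amber pot (31 tall) and a flat dish (15 tall, 55 wide) stay loose at about (-42, 68) and (-42, -68), either way round.
- side_tray: Low white tray, empty at the start, fixed, to the left or right of the caddy: 258 mm (its x) by 138 mm (its y), rim 14 mm high, walls 4 mm thick, floor 4 mm thick. Origin: centre of its underside, on the table. It holds the three bottles while the jar is fetched: there is room for a row along its x, 72 mm apart.
- balance: White electronic balance, fixed, on the other side of the caddy, with a round steel pan 110 mm in diameter. Origin: on the table straight below the pan's centre; the pan's flat top is 46 mm above it. The housing and display (at most 37 mm high) reach 136 mm along its own -x, 70 mm along +x, 75 mm to either side; nothing stands above the pan.
Mind the look-alikes: they are no part of the job. What is shaped like the bottle_blue but black is not meant.

How it is judged:
By the outcome, as a careful person would: the job done as asked, in the order asked, and still so for the second after the job is handed in, with the robot touching nothing.
It also fails if it takes over 141 s, if anything falls off the work surface, if the arm or the gripper's body presses on something with over 40 N, if the wrist force passes 120 N, or if a joint passes its speed limit or range.

ROBOT

A 6-joint arm with a two-finger parallel gripper is mounted at the origin on the work surface. World frame = base frame: x ahead of the robot, y to its left, z up, the work surface at z = 0. Lengths are in m, angles in rad, forces in N, time in s.
With the tool pointing down it reaches from about 0.25 to 0.8 m from the base axis. Payload 8.5 kg.
Tool frame: the origin (TCP) lies midway between the tips of the shut fingers; the grasp point (between the pads) lies 19 mm behind it (ctrl.hold_point_z is the distance from the TCP to the grasp point, in m); z points along the fingers, x is the direction in which the jaws open and shut, and the axes are right-handed (so a half turn about z gives the same grasp; the last joint's range is limited). The gripper opens to 85 mm and grips with 20 to 120 N. Pads are 22 mm wide; open, the fingers measure 114 mm over their backs; the gripper's body (76 mm by 85 mm) begins 54 mm behind the grasp point. The pads swing forward as they close: fully open they stand 13 mm farther back than shut.
Start: joints at [1.272, 0.238, -0.013, 1.319, 0, 1.571], TCP at [0.155, 0.502, 0.231] pointing down, gripper open.
Joint ranges: [-2.66, 2.66], [-1.03, 1.9], [-1.14, 1.46], [-1.82, 2.27], [-1.45, 1.34], [-3.14, 3.14]. Speed limits (rad/s): [2.22, 2.22, 2.79, 3.14, 3.14, 3.14].

INTERFACE

Orientations are given as a unit quaternion [w, x, y, z].
In Python, from plant import readout, eyes, ctrl gives the robot as it stands. The module is installed in compiled form; this text tells all that it offers.
- The arm moves only by the tool send_rows, never from a script. Its argument "series" is text: rows parted by semicolons, each of 6 numbers parted by spaces: the shift along the tool's x, y, z in m, then the turn, a rotation vector about the tool's x, y, z in rad. A call has 1 to 10 rows; each row shifts and turns the commanded pose from where the row before left it, along the tool's axes as they then stand; what a row does not reach is not made up. A row lasts 1/10 s, in which the tool goes at most 50 mm and 8.59 degrees, less where a joint would pass 70% of its speed; a pose out of reach is approached as far as the arm can. A call is refused whole if a number of a shift passes 0.05 or a number of a turn 0.15, either way. A call with a gripper value outside its range is refused whole. "jaw" is the gripper command: -1 is shut, 1 is fully open, values between are in proportion, set as the call begins (left out, the last holds). The fingers move at their own pace and stop on an object; the grip force is fixed at half the most. Time passes only in rows, so rows that do not move let the fingers close. It gives the time, the measured TCP pose, the force and the opening at its end, in the units of the state.
- readout.get_obs(): the state, without advancing time (a new reading comes with each control period).
- eyes.camera(name): name is "scene" or "top"; returns (picture, depth): 480x640x3 uint8, blue, green, red; 480x640 float32, m along the optical axis (not along the pixel's ray), 0 where there is no reading.
- eyes.camera_info(name): a dict with "vertical_fov" (degrees; the focal length in pixels is half the picture's height over the tangent of half this angle, whatever the lens; pixels are square), "cx", "cy" (the principal point, pixels), "dist" ([k1, k2, p1, p2, k3] as OpenCV has them; the pictures are not rectified), "rvec" (rotation vector, rad) and "tvec" (3), from world to camera coordinates, as OpenCV has them. Camera axes: x right, y down, z forward; pixel columns grow to the right and rows downward; lengths in m; the calibration is good to about 2 mm. A picture is of the moment at which its call begins. camera_info takes no time and is no camera call.
- ctrl.sign_off(): hands the job in, once; it reports no verdict.
The state is a dict: "clock": time; "q": joint angles; "qvel": joint speeds; "effort": joint torques, N m; "tool_pos": TCP position; "ee_rot": TCP orientation; "contact_force": force on the tool from outside, world axes, zero at the start; "moment": the same for the moment, N m; "opening": opening from 0.0 (shut) to 1.0 (fully open).
Only numpy, scipy, OpenCV 4.12 (cv2) and the standard library are available. Lean on these libraries where they do the work, as an engineer would, in place of code of your own. Each camera call takes 0.05 s, during which the arm holds its last target.

## Working session

There is one attempt and no reset: what is moved stays moved. The work goes in short steps, Python scripts to look and compute and a tool call to move; the robot and the scene stay as the last step left them, time stands still between calls to the robot, and variables do not carry over. Pictures are saved under pics/ and viewed, and the job is handed in when it is done.

Besides the shell and the picture viewer there is one more tool, called after "Request:" as name(argument=value, ...), one argument or row to a line, values as JSON. send_rows: Moves the arm, as the interface text tells. Its arguments: {"type":"object","properties":{"series":{"type":"string"},"jaw":{"type":"number"}},"required":["series"]}

```bash
mkdir -p pics; ls
python3 - <<'E'
from plant import readout, eyes, ctrl
import cv2,json
print(readout.get_obs(), ctrl.hold_point_z)
import numpy as np
for n in ("scene","top"):
    p,d=eyes.camera(n); cv2.imwrite(f"pics/{n}0.png",p); np.save(f"{n}0.npy",d); print(n,eyes.camera_info(n))
E
```

```text
pics
{'clock': 0.0, 'q': array([ 1.27199483e+00,  2.38760990e-01, -1.42617025e-02,  1.31921472e+00,
       -1.60656373e-05,  1.57076266e+00]), 'qvel': array([-0.00204381,  0.00050775, -0.0002312 , -0.0009054 , -0.00019297,
        0.00053883]), 'effort': array([-3.92349521e-04, -5.38778615e+01,  3.46442556e+01,  1.83012307e-02,
        6.85655573e-05, -2.27532041e-05]), 'tool_pos': array([0.15442587, 0.50132762, 0.23068512]), 'ee_rot': array([ 4.34441376e-04,  8.04469440e-01,  5.93993604e-01, -5.74898886e-04]), 'contact_force': array([0.03238601, 0.54419116, 0.25239849]), 'moment': array([-0.01892754,  0.01735611,  0.03269137]), 'opening': 0.9989941024320456} 0.0187
scene {'vertical_fov': 53.65659126584824, 'cx': 322.1897014247002, 'cy': 243.50536081789787, 'dist': array([-0.01521809,  0.        ,  0.        ,  0.        ,  0.        ]), 'rvec': array([ 1.06869121,  2.53543354, -0.87269496]), 'tvec': array([ 0.39639145, -0.2952413 ,  1.21819404])}
top {'vertical_fov': 48.0326584725701, 'cx': 310.3390172402915, 'cy': 231.3067323985789, 'dist': array([-0.01292144,  0.        ,  0.        ,  0.        ,  0.        ]), 'rvec': array([ 2.19569106, -2.16036923,  0.06667619]), 'tvec': array([-0.00866481,  0.53119021,  1.05908835])}
```

View pics/scene0.png

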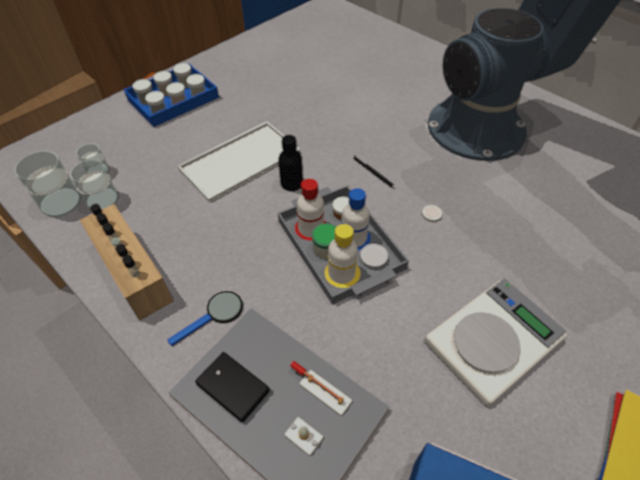

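View pics/top0.png

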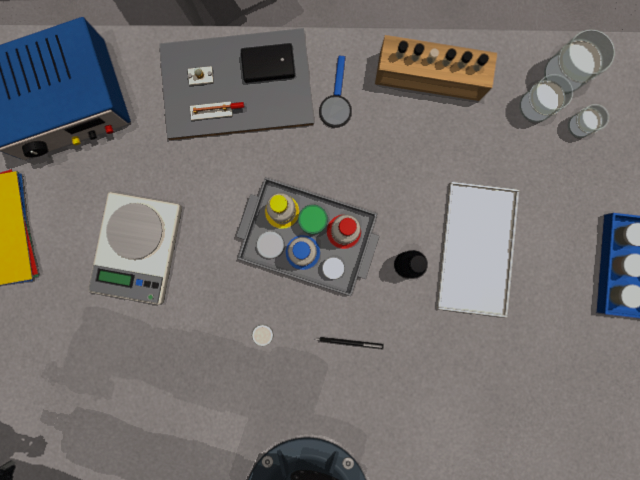

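The top picture (up = +x, left = +y) shows these:

- Caddy about (307,237), with the jar's green lid at (313,219).
- Caps: yellow (279,204), red (346,228), blue (302,251).
- White tray (478,249), and the balance pan (134,231).
- Loose in the caddy: the amber pot's white lid at (333,268) and the dish at (270,244).

What could be mistaken for a target:
- The black bottle (410,264) is shaped like bottle_blue. It is an obstacle between the caddy and the tray.
- The loose white disc (262,335) looks like the dish or the pot lid.
- The cups in the blue rack on the right have white lids.
- The rack bottles (400-480,50) have black caps.
- The blue-cap choice is (302,251), with the blue ring under it.

```bash
cat > h.py <<'E'
import numpy as np,cv2
from plant import readout, eyes, ctrl
from scipy.spatial.transform import Rotation as R
class Cam:
    def __init__(s,n):
        i=eyes.camera_info(n); f=240/np.tan(np.radians(i["vertical_fov"])/2)
        s.K=np.array([[f,0,i["cx"]],[0,f,i["cy"]],[0,0,1]]); s.D=i["dist"]; s.rv=i["rvec"]; s.tv=i["tvec"]
        s.R=cv2.Rodrigues(s.rv)[0]; s.C=-s.R.T@s.tv
    def ray(s,uv):
        p=cv2.undistortPoints(np.array(uv,float).reshape(-1,1,2),s.K,s.D)[:,0]
        return np.c_[p,np.ones(len(p))]@s.R
    def plane(s,uv,z):
        d=s.ray(uv); return s.C+d*((z-s.C[2])/d[:,2])[:,None]
    def pix(s,P): return cv2.projectPoints(np.array(P,float).reshape(-1,1,3),s.rv,s.tv,s.K,s.D)[0][:,0]
def hsvmask(p,h,smin=110,vmin=60):
    H=cv2.cvtColor(p,cv2.COLOR_BGR2HSV); lo,hi=h
    hm=(H[...,0]>=lo)&(H[...,0]<=hi) if lo<=hi else (H[...,0]>=lo)|(H[...,0]<=hi)
    return (hm&(H[...,1]>=smin)&(H[...,2]>=vmin)).astype(np.uint8)
HUE=dict(blue=(100,125),red=(172,6),yellow=(22,34),green=(50,85))
def pose():
    o=readout.get_obs(); q=o["ee_rot"]; return o["tool_pos"],R.from_quat([q[1],q[2],q[3],q[0]]),o
E
python3 - <<'E'
from h import *
p=cv2.imread("pics/top0.png"); d=np.load("top0.npy"); T=Cam("top")
print("top cam",T.C)
cv2.imwrite("pics/crop_top.png",cv2.resize(p[160:310,225:445],None,fx=3.5,fy=3.5,interpolation=cv2.INTER_CUBIC))
s=cv2.imread("pics/scene0.png"); cv2.imwrite("pics/crop_sc.png",cv2.resize(s[120:310,240:440],None,fx=3.1,fy=3.1,interpolation=cv2.INTER_CUBIC))
# heights from depth
vv,uu=np.mgrid[0:480,0:640]
ray=T.ray(np.c_[uu.ravel(),vv.ravel()]); P=(T.C+ray*d.reshape(-1,1)).reshape(480,640,3)
np.save("P0.npy",P)
for n,(u,v) in dict(yel=(279,204),jar=(313,219),red=(346,228),blue=(302,251),dish=(270,244),pot=(333,268),pan=(134,231),tray=(478,249),black=(410,264),table=(400,350)).items(): print(n,P[v,u].round(4))
roi=np.zeros((480,640),np.uint8); roi[170:300,230:385]=1
for c,h in HUE.items():
    m=hsvmask(p,h,130)*roi
    hi=m*(P[...,2]>(0.115 if c!="green" else 0.045)).astype(np.uint8)
    for nm,mm in(("all",m),("high",hi)):
        cs,_=cv2.findContours(mm,cv2.RETR_EXTERNAL,cv2.CHAIN_APPROX_NONE)
        for k in cs:
            if cv2.contourArea(k)>30:
                (x,y),r=cv2.minEnclosingCircle(k); z=0.134 if c!="green" else .054
                print(c,nm,cv2.contourArea(k),(round(x,1),round(y,1)),round(r,1),T.plane([(x,y)],z)[0].round(4))
E
```

```text
top cam [ 0.45224287 -0.01387502  1.09507539]
yel [0.5709 0.0555 0.1362]
jar [ 0.5529 -0.0053  0.0529]
red [ 0.5297 -0.0652  0.135 ]
blue [0.4874 0.0128 0.1328]
dish [0.5045 0.0803 0.0192]
pot [ 0.4586 -0.046   0.0324]
pan [0.5245 0.3459 0.0458]
tray [ 0.502  -0.3402  0.0013]
black [ 0.4675 -0.1812  0.1252]
table [ 0.2965 -0.184  -0.0036]
blue all 203.5 (301.0, 250.0) 8.5 [0.4892 0.0147 0.134 ]
blue all 148.0 (302.3, 252.0) 17.1 [0.4857 0.0121 0.134 ]
blue high 203.5 (301.0, 250.0) 8.5 [0.4892 0.0147 0.134 ]
red all 222.5 (347.2, 226.3) 8.9 [ 0.5329 -0.0673  0.134 ]
red all 177.5 (343.3, 231.1) 17.1 [ 0.5241 -0.0605  0.134 ]
red high 222.5 (347.2, 226.3) 8.9 [ 0.5329 -0.0673  0.134 ]
yellow all 194.5 (281.8, 211.2) 17.2 [0.5583 0.0503 0.134 ]
yellow all 234.5 (278.1, 203.7) 9.2 [0.5717 0.0573 0.134 ]
yellow high 232.5 (278.5, 203.5) 9.2 [0.5721 0.0565 0.134 ]
green all 535.5 (312.3, 218.7) 13.8 [ 0.5533 -0.0039  0.054 ]
green high 535.5 (312.3, 218.7) 13.8 [ 0.5533 -0.0039  0.054 ]
```

View pics/crop_top.png

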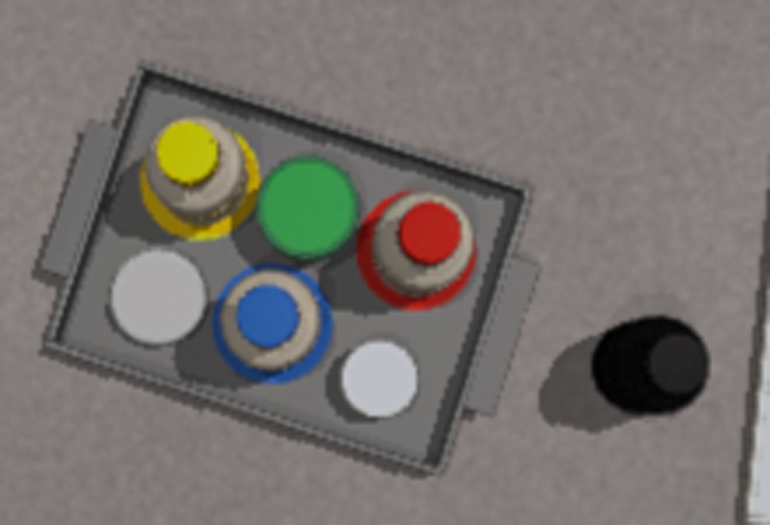

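View pics/crop_sc.png

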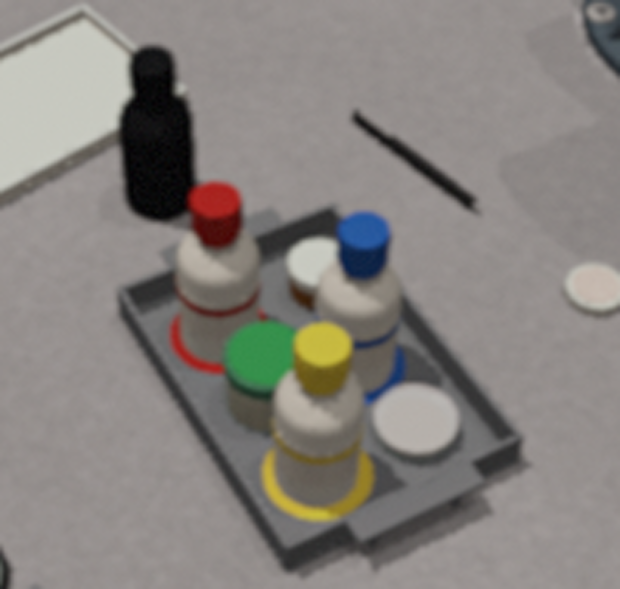

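```bash
cat >> h.py <<'E'
def fit2(own,w):
    own=np.array(own,float);w=np.array(w,float);a=own-own.mean(0);b=w-w.mean(0)
    th=np.arctan2((a[:,0]*b[:,1]-a[:,1]*b[:,0]).sum(),(a*b).sum())
    M=np.array([[np.cos(th),-np.sin(th)],[np.sin(th),np.cos(th)]]); t=w.mean(0)-M@own.mean(0)
    return th,t,w-(own@M.T+t)
E
python3 - <<'E'
from h import *
T=Cam("top");S=Cam("scene")
own={"yellow":(.033,.066),"blue":(-.033,0),"red":(.033,-.066)}
mt={"yellow":(281.8,211.2),"blue":(302.3,252.0),"red":(343.3,231.1)}
ct={"yellow":(278.1,203.7),"blue":(301.,250),"red":(347.2,226.3)}
W=[T.plane([mt[c]],.004)[0] for c in own]; print("marks",np.round(W,4))
print("fit marks",fit2(list(own.values()),np.array(W)[:,:2]))
W=[T.plane([ct[c]],.132)[0] for c in own]; print("caps",np.round(W,4))
print("fit caps",fit2(list(own.values()),np.array(W)[:,:2]))
# corners of caddy rim from crop /3.5+offset
cr=np.array([(143,68),(525,190),(437,470),(47,348)])/3.5+[225,160]
W=T.plane(cr,.03);print(np.round(W,4)); print("corners fit",fit2([(.086,.118),(.086,-.118),(-.086,-.118),(-.086,.118)],W[:,:2]))
# scene caps
p=cv2.imread("pics/scene0.png")
for c in own:
    m=hsvmask(p,HUE[c],130); n,l,st,ce=cv2.connectedComponentsWithStats(m)
    for i in range(1,n):
        if st[i,4]>60 and 250<ce[i][0]<400 and 170<ce[i][1]<280: print(c,st[i],ce[i], S.plane([ce[i]],.12)[0].round(4))
g=T.pix([[.55,-.004,.004]]);
# tray, pan
q=cv2.imread("pics/top0.png"); H=cv2.cvtColor(q,cv2.COLOR_BGR2HSV)
m=((H[...,2]>150)&(H[...,1]<60)).astype(np.uint8)
for nm,(x0,x1,y0,y1),z in(("tray",(425,540,165,330),.014),("bal",(80,190,180,315),.037)):
    mm=np.zeros_like(m);mm[y0:y1,x0:x1]=m[y0:y1,x0:x1]
    cs,_=cv2.findContours(mm,cv2.RETR_EXTERNAL,cv2.CHAIN_APPROX_NONE);k=max(cs,key=cv2.contourArea)
    r=cv2.minAreaRect(k);b=cv2.boxPoints(r);print(nm,r,T.plane([r[0]],z).round(4),T.plane(b,z).round(4).tolist())
cv2.imwrite("pics/crop_bal.png",cv2.resize(q[180:320,80:200],None,fx=4,fy=4,interpolation=cv2.INTER_CUBIC))
cv2.imwrite("pics/crop_tray.png",cv2.resize(q[170:330,425:535],None,fx=3.6,fy=3.6,interpolation=cv2.INTER_CUBIC))
E
```

```text
marks [[ 0.5726  0.059   0.004 ]
 [ 0.4901  0.0157  0.004 ]
 [ 0.5339 -0.0667  0.004 ]]
fit marks (np.float64(-0.29919461475861425), array([0.52167346, 0.00590384]), array([[-9.32683779e-05, -2.45954669e-04],
       [-2.86387593e-05,  1.04516324e-04],
       [ 1.21907137e-04,  1.41438346e-04]]))
caps [[ 0.5719  0.0574  0.132 ]
 [ 0.4892  0.0147  0.132 ]
 [ 0.533  -0.0674  0.132 ]]
fit caps (np.float64(-0.3018572508274668), array([0.52088919, 0.00481008]), array([[-8.82979203e-05, -6.17084161e-04],
       [-1.73977453e-04,  2.97100016e-05],
       [ 2.62275373e-04,  5.87374159e-04]]))
[[ 0.6331  0.0905  0.03  ]
 [ 0.5664 -0.128   0.03  ]
 [ 0.4077 -0.0799  0.03  ]
 [ 0.4725  0.1412  0.03  ]]
corners fit (np.float64(-0.29389910321051294), array([0.51989369, 0.00594893]), array([[-0.00331417, -0.00349913],
       [-0.00163298,  0.00393305],
       [ 0.00426136,  0.0021904 ],
       [ 0.0006858 , -0.00262433]]))
yellow [335 224  18  23 343] [343.53644315 234.98833819] [0.5722 0.0571 0.12  ]
yellow [325 266  35  22 220] [343.28181818 278.8       ] [0.6415 0.1204 0.12  ]
blue [349 189  16  21 268] [356.61567164 198.24253731] [0.4887 0.0139 0.12  ]
red [300 179  18  21 286] [308.79020979 188.24475524] [ 0.5336 -0.0699  0.12  ]
red [295 223  17  17  78] [301.         233.24358974] [ 0.6225 -0.      0.12  ]
tray ((478.9947204589844, 249.05093383789062), (69.3102035522461, 128.89239501953125), 5.877392768859863) [[ 0.5014 -0.3384  0.014 ]] [[0.3796, -0.2562, 0.014], [0.6374, -0.283, 0.014], [0.625, -0.422, 0.014], [0.3679, -0.3929, 0.014]]
bal ((133.64352416992188, 246.72186279296875), (73.48033905029297, 101.21678161621094), 10.980650901794434) [[0.4939 0.3483 0.037 ]] [[0.4084, 0.4355, 0.037], [0.6061, 0.406, 0.037], [0.5801, 0.2606, 0.037], [0.3837, 0.2918, 0.037]]
```

View pics/crop_bal.png

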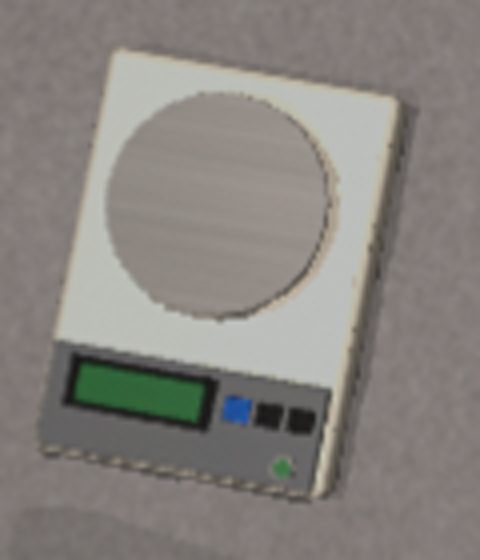

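View pics/crop_tray.png

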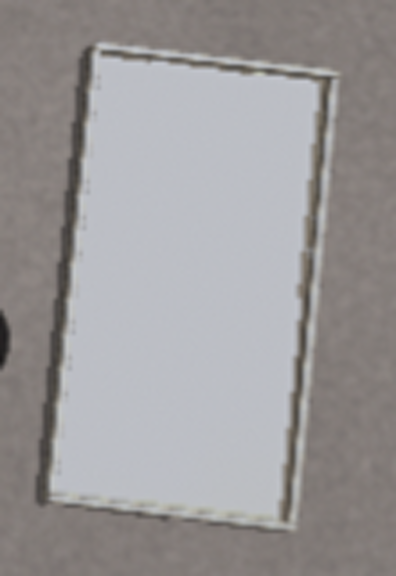

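The crops confirm the choice: the blue, red and yellow caps each stand on a ring of their own colour, and the black look-alike is outside the caddy at crop (652,365). The balance pan is clear and the tray is empty.

The jaw direction now, 1.272 rad, lies along the caddy's own y. That suits the jar and the bottles, so no wrist turn is needed.

```bash
cat >> h.py <<'E'
TG=dict(yellow=(.5722,.0580),blue=(.4893,.0148),red=(.5335,-.0680))
SL=dict(A=(.4298,-.3310),B=(.5014,-.3384),C=(.573,-.3459))
def plan(*tg):
    p,r,o=pose(); p=p.copy(); M=r.as_matrix()
    print("t",round(o["clock"],2),"tcp",p.round(4),"z",M[:,2].round(4),"phi",round(np.arctan2(M[1,0],M[0,0]),4),"open",round(o["opening"],3),"F",o["contact_force"].round(1))
    for t in tg:
        d=M.T@(np.array(t)-p); print("to",np.round(t,4),"tool delta",d.round(4),"len",round(np.linalg.norm(d),3)); p=np.array(t,float)
E
python3 - <<'E'
from h import *
T=Cam("top"); print("pan",T.plane([(134.5,231.5)],.046))
b=TG["blue"]; plan((*b,.225),(*b,.102))
E
```

```text
pan [[0.52348241 0.34478978 0.046     ]]
t 0.1 tcp [0.1544 0.5014 0.2307] z [-4.0e-04 -1.3e-03 -1.0e+00] phi 1.272 open 1.001 F [-0.6  0.2 -0.1]
to [0.4893 0.0148 0.225 ] tool delta [-0.3664  0.4633  0.0062] len 0.591
to [0.4893 0.0148 0.102 ] tool delta [0.0002 0.     0.123 ] len 0.123
```

Request:
send_rows(
  series="-.026 .033 0 0 0 0;-.026 .033 0 0 0 0;-.026 .033 0 0 0 0;-.026 .033 0 0 0 0;-.026 .033 0 0 0 0;-.026 .033 0 0 0 0;-.026 .033 0 0 0 0;-.026 .033 0 0 0 0;-.026 .033 0 0 0 0;-.026 .033 0 0 0 0",
  jaw=1,
)

```text
clock: 1.1
tool_pos: [0.3939, 0.1544, 0.2312]
ee_rot: [-0.0, 0.804, 0.594, -0.0]
contact_force: [0.4, -0.3, 0.0]
opening: 1.002
```

Request:
send_rows(
  series="-.026 .033 0 0 0 0;-.026 .033 0 0 0 0;-.026 .033 0 0 0 0;-.026 .033 0 0 0 0;0 0 0 0 0 0;0 0 0 0 0 0;0 0 0 0 0 0",
)

```text
clock: 1.8
tool_pos: [0.4883, 0.0183, 0.2311]
ee_rot: [-0.0, 0.804, 0.594, -0.0]
contact_force: [0.2, 0.2, -0.0]
opening: 1.001
```

Run:
```python
from h import *
b=TG["blue"]; plan((*b,.225),(*b,.102))
```

```text
t 1.8 tcp [0.4883 0.0183 0.2311] z [-1.e-03  1.e-04 -1.e+00] phi 1.2722 open 1.001 F [ 0.2  0.2 -0. ]
to [0.4893 0.0148 0.225 ] tool delta [-0.003   0.002   0.0061] len 0.007
to [0.4893 0.0148 0.102 ] tool delta [0.00e+00 1.00e-04 1.23e-01] len 0.123
```

Request:
send_rows(
  series="-.003 .002 .03 0 0 0;0 0 .03 0 0 0;0 0 .03 0 0 0;0 0 .025 0 0 0;0 0 .014 0 0 0;0 0 0 0 0 0;0 0 0 0 0 0",
)

```text
clock: 2.5
tool_pos: [0.4897, 0.0152, 0.1029]
ee_rot: [0.0, 0.804, 0.595, 0.0]
contact_force: [0.3, 0.3, -0.2]
opening: 0.999
```

Request:
send_rows(
  series="0 0 0 0 0 0;0 0 0 0 0 0;0 0 0 0 0 0;0 0 0 0 0 0;0 0 0 0 0 0;0 0 0 0 0 0;0 0 0 0 0 0;0 0 0 0 0 0",
  jaw=-1,
)

```text
clock: 3.3
tool_pos: [0.4905, 0.0145, 0.103]
ee_rot: [0.0, 0.804, 0.594, 0.001]
contact_force: [-0.0, 1.7, 6.5]
opening: 0.359
```

Run:
```python
from h import *
plan()
p,d=eyes.camera("scene"); cv2.imwrite("pics/s1.png",p[60:330,200:500][:, :].repeat(2,0).repeat(2,1))
```

```text
t 3.3 tcp [0.4905 0.0145 0.103 ] z [ 1.3e-03  4.0e-04 -1.0e+00] phi 1.272 open 0.359 F [-0.   1.7  6.5]
```

View pics/s1.png

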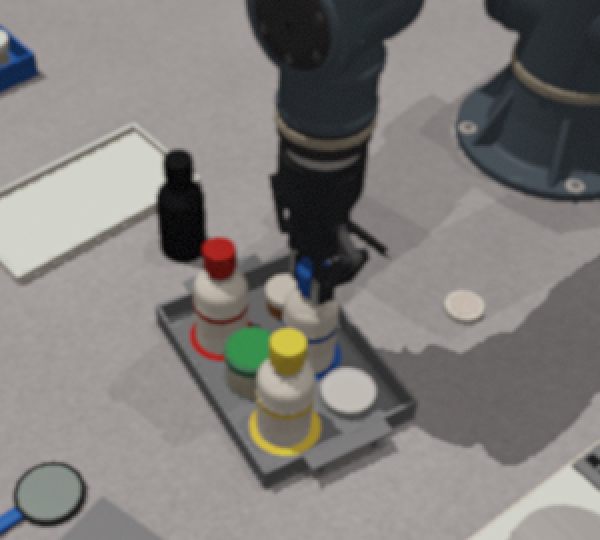

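The picture shows the blue cap held between the pads at (305,275), with the other items undisturbed. Next I lift it and take it to tray slot A.

Request:
send_rows(
  series="0 0 -.01 0 0 0;0 0 -.02 0 0 0;0 0 -.03 0 0 0;0 0 -.03 0 0 0;0 0 -.03 0 0 0;0 0 -.02 0 0 0;0 0 -.01 0 0 0;0 0 0 0 0 0",
)

```text
clock: 4.15
tool_pos: [0.4904, 0.0143, 0.2534]
ee_rot: [0.001, 0.805, 0.594, 0.001]
contact_force: [-0.2, -0.4, -2.1]
opening: 0.359
```

Run:
```python
from h import *
b=SL["A"]; plan((*b,.252),(*b,.103))
```

```text
t 4.15 tcp [0.4904 0.0143 0.2534] z [ 1.7e-03 -2.0e-04 -1.0e+00] phi 1.2719 open 0.359 F [-0.2 -0.4 -2.1]
to [ 0.4298 -0.331   0.252 ] tool delta [-0.3478  0.0438  0.0013] len 0.351
to [ 0.4298 -0.331   0.103 ] tool delta [-1.00e-04 -3.00e-04  1.49e-01] len 0.149
```

Request:
send_rows(
  series="-.01 .0013 0 0 0 0;-.02 .0025 0 0 0 0;-.03 .0038 0 0 0 0;-.03 .0038 0 0 0 0;-.03 .0038 0 0 0 0;-.03 .0038 0 0 0 0;-.03 .0038 0 0 0 0;-.03 .0038 0 0 0 0;-.03 .0038 0 0 0 0;-.03 .0038 0 0 0 0",
)

```text
clock: 5.15
tool_pos: [0.4417, -0.2551, 0.2508]
ee_rot: [-0.001, 0.805, 0.594, -0.001]
contact_force: [0.7, 1.2, -1.0]
opening: 0.358
```

Request:
send_rows(
  series="-.03 .0038 0 0 0 0;-.028 .0035 0 0 0 0;-.02 .0025 0 0 0 0;0 0 .01 0 0 0;0 0 .02 0 0 0;0 0 .03 0 0 0;0 0 .03 0 0 0;0 0 .03 0 0 0;0 0 .015 0 0 0;0 0 0 0 0 0",
)

```text
clock: 6.15
tool_pos: [0.4272, -0.3292, 0.1139]
ee_rot: [-0.003, 0.804, 0.594, -0.001]
contact_force: [0.4, 0.3, -2.1]
opening: 0.357
```

Run:
```python
from h import *
b=SL["A"]; plan((*b,.103))
```

```text
t 6.15 tcp [ 0.4272 -0.3292  0.1139] z [-0.0052  0.004  -1.    ] phi 1.2723 open 0.357 F [ 0.4  0.3 -2.1]
to [ 0.4298 -0.331   0.103 ] tool delta [-0.001   0.003   0.0109] len 0.011
```

Request:
send_rows(
  series="-.001 .002 .004 0 0 0;0 0 .003 0 0 0;0 0 .002 0 0 0;0 0 0.001 0 0 0;0 0 0 0 0 0",
)

```text
clock: 6.65
tool_pos: [0.4312, -0.3328, 0.1076]
ee_rot: [0.0, 0.804, 0.594, 0.0]
contact_force: [-0.2, 0.8, -1.5]
opening: 0.356
```

Request:
send_rows(
  series="0 0 .002 0 0 0;0 0 .001 0 0 0;0 0 0 0 0 0",
)

```text
clock: 6.95
tool_pos: [0.4311, -0.3327, 0.1042]
ee_rot: [-0.0, 0.804, 0.594, -0.0]
contact_force: [0.2, 0.7, -1.5]
opening: 0.358
```

Request:
send_rows(
  series="0 0 .0015 0 0 0;0 0 0 0 0 0",
)

```text
clock: 7.15
tool_pos: [0.4313, -0.3328, 0.103]
ee_rot: [0.0, 0.804, 0.594, 0.0]
contact_force: [0.6, -0.6, 0.0]
opening: 0.355
```

Request:
send_rows(
  series="0 0 .0005 0 0 0;0 0 0 0 0 0;0 0 0 0 0 0",
  jaw=0.2,
)

```text
clock: 7.45
tool_pos: [0.4312, -0.3328, 0.1023]
ee_rot: [0.0, 0.805, 0.594, -0.0]
contact_force: [0.1, 0.3, -1.2]
opening: 0.6
```

Request:
send_rows(
  series="0 0 0 0 0 0;0 0 -.01 0 0 0;0 0 -.03 0 0 0;0 0 -.03 0 0 0;0 0 -.03 0 0 0;0 0 -.03 0 0 0;0 0 0 0 0 0",
  jaw=1,
)

```text
clock: 8.15
tool_pos: [0.4326, -0.3338, 0.2372]
ee_rot: [0.003, 0.804, 0.594, 0.001]
contact_force: [0.2, -0.7, -1.4]
opening: 0.997
```

Run:
```python
from h import *
b=TG["red"]; plan((*b,.24),(*b,.103))
p,d=eyes.camera("scene"); cv2.imwrite("pics/s2.png",p[60:330,150:450][:, :].repeat(2,0).repeat(2,1))
```

```text
t 8.15 tcp [ 0.4326 -0.3338  0.2372] z [ 0.0056 -0.0045 -1.    ] phi 1.272 open 0.997 F [ 0.2 -0.7 -1.4]
to [ 0.5335 -0.068   0.24  ] tool delta [ 0.2837  0.0182 -0.0034] len 0.284
to [ 0.5335 -0.068   0.103 ] tool delta [ 0.0004 -0.0009  0.137 ] len 0.137
```

View pics/s2.png

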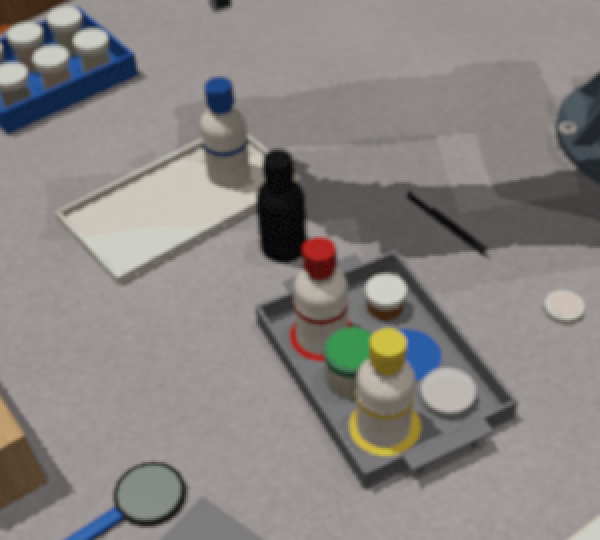

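The blue bottle stands upright in the tray's near end (225,135), and its spot in the caddy is bare. Red is next.

Request:
send_rows(
  series=".02 .001 0 0 0 0;.035 .0022 0 0 0 0;.038 .0024 0 0 0 0;.038 .0024 0 0 0 0;.038 .0024 0 0 0 0;.038 .0024 0 0 0 0;.038 .0024 0 0 0 0;.03 .002 0 0 0 0;.01 .001 0 0 0 0;0 0 0 0 0 0",
)

```text
clock: 9.2
tool_pos: [0.5324, -0.0647, 0.2317]
ee_rot: [-0.0, 0.804, 0.595, -0.0]
contact_force: [-0.1, -0.2, 0.6]
opening: 1.0
```

Request:
send_rows(
  series="0 0 .02 0 0 0;0 0 .03 0 0 0;0 0 0 0 0 0;0 0 0 0 0 0",
)

```text
clock: 9.6
tool_pos: [0.5318, -0.0667, 0.1825]
ee_rot: [-0.0, 0.805, 0.593, -0.001]
contact_force: [-0.6, -0.5, -0.4]
opening: 0.998
```

Run:
```python
from h import *
b=TG["red"]; plan((*b,.103))
```

```text
t 9.6 tcp [ 0.5318 -0.0667  0.1825] z [-1.4e-03 -1.0e-04 -1.0e+00] phi 1.2707 open 0.998 F [-0.6 -0.5 -0.4]
to [ 0.5335 -0.068   0.103 ] tool delta [-0.0007  0.0021  0.0795] len 0.08
```

Request:
send_rows(
  series="-.0005 .002 .02 0 0 0;0 0 .03 0 0 0;0 0 .02 0 0 0;0 0 .0095 0 0 0;0 0 0 0 0 0;0 0 0 0 0 0",
)

```text
clock: 10.2
tool_pos: [0.535, -0.0671, 0.1042]
ee_rot: [0.001, 0.805, 0.594, 0.001]
contact_force: [0.9, -0.6, -0.4]
opening: 1.002
```

Request:
send_rows(
  series="0 0 0 0 0 0;0 0 0 0 0 0;0 0 0 0 0 0;0 0 0 0 0 0;0 0 0 0 0 0;0 0 0 0 0 0;0 0 0 0 0 0",
  jaw=-1,
)

```text
clock: 10.9
tool_pos: [0.5345, -0.0667, 0.1034]
ee_rot: [0.0, 0.804, 0.594, 0.0]
contact_force: [-1.4, 0.0, 5.4]
opening: 0.359
```

Request:
send_rows(
  series="0 0 -.01 0 0 0;0 0 -.02 0 0 0;0 0 -.03 0 0 0;0 0 -.03 0 0 0;0 0 -.03 0 0 0;0 0 -.02 0 0 0;0 0 -.01 0 0 0;0 0 0 0 0 0",
)

```text
clock: 11.7
tool_pos: [0.5347, -0.0668, 0.254]
ee_rot: [0.001, 0.804, 0.594, 0.001]
contact_force: [1.2, -0.2, -1.3]
opening: 0.356
```

Run:
```python
from h import *
b=SL["B"]; plan((*b,.252),(*b,.103))
```

```text
t 11.7 tcp [ 0.5347 -0.0668  0.254 ] z [ 2.e-03 -3.e-04 -1.e+00] phi 1.272 open 0.356 F [ 1.2 -0.2 -1.3]
to [ 0.5014 -0.3384  0.252 ] tool delta [-0.2694  0.0481  0.002 ] len 0.274
to [ 0.5014 -0.3384  0.103 ] tool delta [-0.     -0.0003  0.149 ] len 0.149
```

Request:
send_rows(
  series="-.01 .0018 0 0 0 0;-.02 .0036 0 0 0 0;-.03 .0054 0 0 0 0;-.03 .0054 0 0 0 0;-.03 .0054 0 0 0 0;-.03 .0054 0 0 0 0;-.03 .0054 0 0 0 0;-.03 .0054 0 0 0 0;-.03 .0054 0 0 0 0;-.02 .0036 0 0 0 0",
)

```text
clock: 12.7
tool_pos: [0.501, -0.3312, 0.2509]
ee_rot: [-0.001, 0.805, 0.593, -0.001]
contact_force: [-0.5, 0.9, -0.8]
opening: 0.358
```

Request:
send_rows(
  series="-.009 .0016 0 0 0 0;0 0 .01 0 0 0;0 0 .02 0 0 0;0 0 .03 0 0 0;0 0 .03 0 0 0;0 0 .03 0 0 0;0 0 .02 0 0 0;0 0 0 0 0 0;0 0 0 0 0 0;0 0 0 0 0 0",
)

```text
clock: 13.7
tool_pos: [0.5019, -0.338, 0.1141]
ee_rot: [0.001, 0.804, 0.594, 0.0]
contact_force: [0.2, -0.5, -0.6]
opening: 0.357
```

Run:
```python
from h import *
b=SL["B"]; plan((*b,.103))
```

```text
t 13.7 tcp [ 0.5019 -0.338   0.1141] z [ 0.0014 -0.001  -1.    ] phi 1.2725 open 0.357 F [ 0.2 -0.5 -0.6]
to [ 0.5014 -0.3384  0.103 ] tool delta [-0.0005 -0.0004  0.0111] len 0.011
```

Request:
send_rows(
  series="0 0 .005 0 0 0;0 0 .003 0 0 0;0 0 .002 0 0 0;0 0 .001 0 0 0;0 0 0 0 0 0;0 0 0 0 0 0",
)

```text
clock: 14.3
tool_pos: [0.5017, -0.3383, 0.1035]
ee_rot: [0.001, 0.805, 0.594, 0.0]
contact_force: [-2.5, 1.8, 11.9]
opening: 0.356
```

Request:
send_rows(
  series="0 0 0 0 0 0;0 0 0 0 0 0;0 0 0 0 0 0",
  jaw=0.2,
)

```text
clock: 14.6
tool_pos: [0.5012, -0.3382, 0.1017]
ee_rot: [-0.0, 0.805, 0.594, -0.0]
contact_force: [-0.2, -1.2, 0.1]
opening: 0.599
```

Request:
send_rows(
  series="0 0 0 0 0 0;0 0 -.01 0 0 0;0 0 -.03 0 0 0;0 0 -.03 0 0 0;0 0 -.03 0 0 0;0 0 -.03 0 0 0;0 0 0 0 0 0",
  jaw=1,
)

```text
clock: 15.3
tool_pos: [0.5028, -0.3391, 0.2369]
ee_rot: [0.003, 0.804, 0.594, 0.001]
contact_force: [-0.0, 0.1, -0.0]
opening: 1.0
```

Run:
```python
from h import *
b=TG["yellow"]; plan((*b,.23),(*b,.103))
```

```text
t 15.3 tcp [ 0.5028 -0.3391  0.2369] z [ 0.0059 -0.0042 -1.    ] phi 1.272 open 1.0 F [-0.   0.1 -0. ]
to [0.5722 0.058  0.23  ] tool delta [ 0.4    -0.0506  0.0057] len 0.403
to [0.5722 0.058  0.103 ] tool delta [ 0.0003 -0.0009  0.127 ] len 0.127
```

Request:
send_rows(
  series=".02 -.0025 0 0 0 0;.04 -.005 0 0 0 0;.04 -.005 0 0 0 0;.04 -.005 0 0 0 0;.04 -.005 0 0 0 0;.04 -.005 0 0 0 0;.04 -.005 0 0 0 0;.04 -.005 0 0 0 0;.04 -.005 0 0 0 0;.04 -.005 0 0 0 0",
)

```text
clock: 16.3
tool_pos: [0.5677, 0.0407, 0.2319]
ee_rot: [0.0, 0.804, 0.594, -0.0]
contact_force: [0.6, 0.2, -0.0]
opening: 1.002
```

Request:
send_rows(
  series=".02 -.0025 0 0 0 0;0 0 .02 0 0 0;0 0 .03 0 0 0;0 0 0 0 0 0;0 0 0 0 0 0;0 0 0 0 0 0",
)

```text
clock: 16.9
tool_pos: [0.5719, 0.0588, 0.1833]
ee_rot: [0.0, 0.805, 0.594, 0.001]
contact_force: [0.7, 0.6, -0.2]
opening: 0.996
```

Run:
```python
from h import *
b=TG["yellow"]; plan((*b,.103))
```

```text
t 16.9 tcp [0.5719 0.0588 0.1833] z [ 1.7e-03  1.0e-04 -1.0e+00] phi 1.2716 open 0.996 F [ 0.7  0.6 -0.2]
to [0.5722 0.058  0.103 ] tool delta [-0.0007  0.0004  0.0803] len 0.08
```

Request:
send_rows(
  series="-.0005 0 .02 0 0 0;0 0 .03 0 0 0;0 0 .02 0 0 0;0 0 .01 0 0 0;0 0 0 0 0 0;0 0 0 0 0 0",
)

```text
clock: 17.5
tool_pos: [0.5719, 0.0584, 0.1031]
ee_rot: [0.0, 0.805, 0.594, 0.001]
contact_force: [0.0, -0.2, 0.0]
opening: 0.996
```

Request:
send_rows(
  series="0 0 0 0 0 0;0 0 0 0 0 0;0 0 0 0 0 0;0 0 0 0 0 0;0 0 0 0 0 0;0 0 0 0 0 0;0 0 0 0 0 0",
  jaw=-1,
)

```text
clock: 18.2
tool_pos: [0.5715, 0.0586, 0.1024]
ee_rot: [0.0, 0.804, 0.594, 0.001]
contact_force: [-1.5, 1.7, 5.9]
opening: 0.361
```

Request:
send_rows(
  series="0 0 -.01 0 0 0;0 0 -.02 0 0 0;0 0 -.03 0 0 0;0 0 -.03 0 0 0;0 0 -.03 0 0 0;0 0 -.02 0 0 0;0 0 -.01 0 0 0;0 0 0 0 0 0",
)

```text
clock: 19.0
tool_pos: [0.5715, 0.0584, 0.253]
ee_rot: [0.001, 0.804, 0.594, 0.001]
contact_force: [-0.2, 0.0, -1.1]
opening: 0.358
```

Run:
```python
from h import *
b=SL["C"]; plan((*b,.252),(*b,.103))
```

```text
t 19.0 tcp [0.5715 0.0584 0.253 ] z [ 0.0018 -0.     -1.    ] phi 1.272 open 0.358 F [-0.2  0.  -1.1]
to [ 0.573  -0.3459  0.252 ] tool delta [-0.386   0.1204  0.001 ] len 0.404
to [ 0.573  -0.3459  0.103 ] tool delta [-1.00e-04 -3.00e-04  1.49e-01] len 0.149
```

Request:
send_rows(
  series="-.01 .0031 0 0 0 0;-.02 .0062 0 0 0 0;-.033 .0103 0 0 0 0;-.033 .0103 0 0 0 0;-.033 .0103 0 0 0 0;-.033 .0103 0 0 0 0;-.033 .0103 0 0 0 0;-.033 .0103 0 0 0 0;-.033 .0103 0 0 0 0;-.033 .0103 0 0 0 0",
)

```text
clock: 20.0
tool_pos: [0.571, -0.2515, 0.2501]
ee_rot: [-0.001, 0.805, 0.594, -0.001]
contact_force: [0.1, -0.2, -1.2]
opening: 0.362
```

Request:
send_rows(
  series="-.033 .0103 0 0 0 0;-.033 .0103 0 0 0 0;-.018 .0056 0 0 0 0;-.008 .0025 0 0 0 0;0 0 .01 0 0 0;0 0 .02 0 0 0;0 0 .03 0 0 0;0 0 .03 0 0 0;0 0 .03 0 0 0;0 0 .015 0 0 0",
)

```text
clock: 21.0
tool_pos: [0.5709, -0.3434, 0.113]
ee_rot: [-0.002, 0.804, 0.595, -0.001]
contact_force: [-0.3, 0.7, -2.4]
opening: 0.359
```

Request:
send_rows(
  series="0 0 0 0 0 0;0 0 0 0 0 0;0 0 0 0 0 0",
)

```text
clock: 21.3
tool_pos: [0.5731, -0.3457, 0.118]
ee_rot: [0.001, 0.804, 0.594, 0.0]
contact_force: [0.5, -0.2, -0.7]
opening: 0.359
```

Run:
```python
from h import *
b=SL["C"]; plan((*b,.103))
```

```text
t 21.3 tcp [ 0.5731 -0.3457  0.118 ] z [ 1.5e-03 -9.0e-04 -1.0e+00] phi 1.2726 open 0.359 F [ 0.5 -0.2 -0.7]
to [ 0.573  -0.3459  0.103 ] tool delta [-0.0002 -0.0001  0.015 ] len 0.015
```

Request:
send_rows(
  series="0 0 .006 0 0 0;0 0 .004 0 0 0;0 0 .003 0 0 0;0 0 .0015 0 0 0;0 0 .001 0 0 0;0 0 0 0 0 0;0 0 0 0 0 0",
)

```text
clock: 22.0
tool_pos: [0.5728, -0.346, 0.1024]
ee_rot: [0.001, 0.804, 0.594, 0.0]
contact_force: [-0.6, 1.8, 6.8]
opening: 0.359
```

Request:
send_rows(
  series="0 0 0 0 0 0;0 0 0 0 0 0;0 0 0 0 0 0",
  jaw=0.2,
)

```text
clock: 22.3
tool_pos: [0.5725, -0.346, 0.1012]
ee_rot: [-0.0, 0.805, 0.594, -0.0]
contact_force: [-0.7, 0.4, -0.4]
opening: 0.601
```

Request:
send_rows(
  series="0 0 0 0 0 0;0 0 -.01 0 0 0;0 0 -.03 0 0 0;0 0 -.03 0 0 0;0 0 -.03 0 0 0;0 0 -.02 0 0 0;0 0 0 0 0 0",
  jaw=1,
)

```text
clock: 23.0
tool_pos: [0.5737, -0.3467, 0.2256]
ee_rot: [0.003, 0.804, 0.594, 0.001]
contact_force: [0.6, -0.3, -0.5]
opening: 1.001
```

Run:
```python
from h import *
T=Cam("top");S=Cam("scene")
p,d=eyes.camera("top"); cv2.imwrite("pics/t3.png",p); s,_=eyes.camera("scene"); cv2.imwrite("pics/s3.png",s)
cs,_=cv2.findContours(hsvmask(p,HUE["green"],130)[170:300,230:385].copy(),cv2.RETR_EXTERNAL,cv2.CHAIN_APPROX_NONE)
for k in cs:
    if cv2.contourArea(k)>30:
        (x,y),r=cv2.minEnclosingCircle(k); j=T.plane([(x+230,y+170)],.054)[0]; print("jar",j,cv2.contourArea(k),r)
for c in ("blue","red","yellow"):
    m=hsvmask(p,HUE[c],130)[170:300,230:385].copy()
    n,l,st,ce=cv2.connectedComponentsWithStats(m); i=1+st[1:,4].argmax()
    print(c,st[i],T.plane([ce[i]+[230,170]],.004)[0].round(4))
plan((.5533,-.004,.24),(.5533,-.004,.018))
```

```text
jar [ 0.55383265 -0.00415763  0.054     ] 525.5 13.518318176269531
blue [ 56  65  34  35 907] [0.4901 0.0155 0.004 ]
red [ 97  45  34  34 920] [ 0.5336 -0.0669  0.004 ]
yellow [ 35  25  35  34 916] [0.5727 0.0592 0.004 ]
t 23.1 tcp [ 0.5727 -0.346   0.2219] z [ 8.e-04 -6.e-04 -1.e+00] phi 1.2719 open 0.999 F [-0.2 -0.4 -1.5]
to [ 0.5533 -0.004   0.24  ] tool delta [ 0.3212 -0.1192 -0.0184] len 0.343
to [ 0.5533 -0.004   0.018 ] tool delta [ 1.00e-04 -2.00e-04  2.22e-01] len 0.222
```

View pics/t3.png

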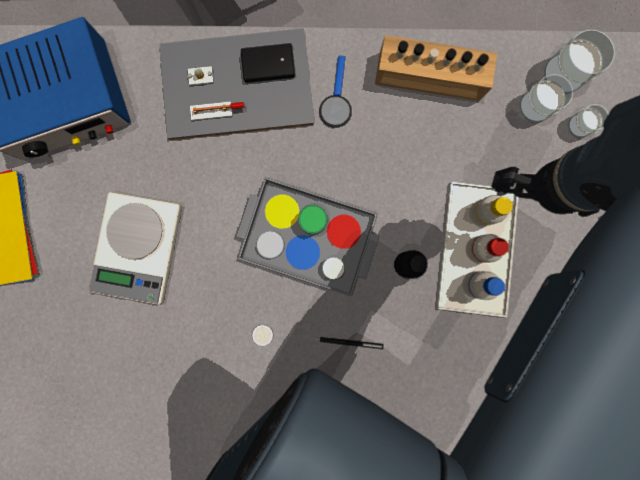

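View pics/s3.png

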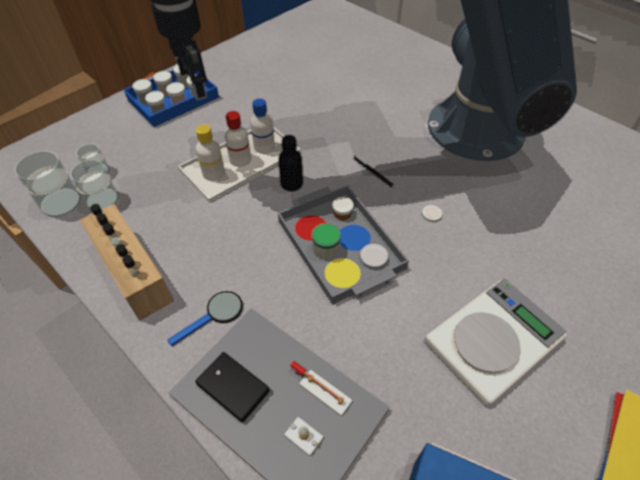

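All three bottles stand upright in the tray at top pixels (497,207), (497,247) and (492,287). The spots are fully visible and the jar is untouched at (313,219). I'll cross-check the spots, jar and pan from both views.

Run:
```python
from h import *
S=Cam("scene");T=Cam("top"); s=cv2.imread("pics/s3.png"); t=cv2.imread("pics/t3.png")
def circ(cam,k,z):
    # fit circle in world plane to contour, after ray casting; convex hull handles occlusion-free spots
    P=cam.plane(k.reshape(-1,2),z)[:,:2].astype(np.float32); (x,y),r=cv2.minEnclosingCircle(P)
    e=cv2.fitEllipse(P*1000); return np.round([x,y,r],4),np.round(np.array(e[0])/1000,4),np.round(e[1],1)
for nm,cam,im,(x0,x1,y0,y1) in (("scene",S,s,(275,410,185,300)),("top",T,t,(230,385,170,300))):
    for c,z in (("blue",.004),("red",.004),("yellow",.004),("green",.054)):
        m=np.zeros((480,640),np.uint8); m[y0:y1,x0:x1]=hsvmask(im,HUE[c],110)[y0:y1,x0:x1]
        cs,_=cv2.findContours(m,cv2.RETR_EXTERNAL,cv2.CHAIN_APPROX_NONE);k=max(cs,key=cv2.contourArea)
        print(nm,c,*circ(cam,k,z))
    # pan: dark-vs-white inside housing
    H=cv2.cvtColor(im,cv2.COLOR_BGR2HSV); 
    cx,cy=(134,231) if nm=="top" else (487,342)
    g=cv2.cvtColor(im,cv2.COLOR_BGR2GRAY); print(nm,"gray row",g[cy,cx-45:cx+45:3], g[cy-45:cy+45:3,cx])
```

```text
scene blue [0.4895 0.0151 0.0348] [0.4886 0.0154] [62.8 68.1]
scene red [ 0.5334 -0.0687  0.0353] [ 0.5346 -0.0745] [53.5 71.6]
scene yellow [0.5722 0.0583 0.0357] [0.572  0.0585] [67.9 69.3]
scene green [ 0.5548 -0.0024  0.0282] [ 0.5536 -0.0032] [50.3 52.3]
scene gray row [208 207 208 196 161 163 165 166 163 163 160 162 164 166 162 162 161 162
 161 157 158 158 156 158 158 157 199 207 207 206] [209 208 208 208 208 197 158 159 160 160 162 159 161 162 161 162 162 164
 163 162 159 161 162 163 159 107 180 207 206 206]
top blue [0.4902 0.0157 0.0349] [0.4902 0.0155] [67.2 68.2]
top red [ 0.5341 -0.0669  0.0353] [ 0.5337 -0.0669] [67.8 68.5]
top yellow [0.5727 0.0592 0.0354] [0.5725 0.0592] [68.2 69.1]
top green [ 0.5531 -0.004   0.028 ] [ 0.553  -0.0041] [53.2 54.6]
top gray row [149 148 149 147 210 216 160 161 161 161 161 161 160 160 161 163 165 166
 167 168 169 169 170 171 151 189 216 216 206 103] [145 143 147 142 215 216 165 162 163 165 163 159 163 168 165 163 165 159
 163 158 160 159 160 162 146 215 216 216 215 114]
```

Run:
```python
from h import *
S=Cam("scene");T=Cam("top")
for nm,cam,f,(cx,cy) in (("scene",S,"s3",(487,342)),("top",T,"t3",(134,231))):
    g=cv2.GaussianBlur(cv2.cvtColor(cv2.imread(f"pics/{f}.png"),cv2.COLOR_BGR2GRAY),(3,3),0)
    m=cv2.inRange(g,140,187); mask=np.zeros((480,640),np.uint8); cv2.circle(mask,(cx,cy),42,255,-1)
    n,l,st,ce=cv2.connectedComponentsWithStats(m&mask); i=l[cy,cx]; k=(l==i).astype(np.uint8); k=cv2.morphologyEx(k,cv2.MORPH_OPEN,np.ones((9,9)))
    c=max(cv2.findContours(k,0,1)[0],key=cv2.contourArea); P=cam.plane(c.reshape(-1,2),.046)[:,:2].astype(np.float32)
    print(nm,cv2.minEnclosingCircle(P),cv2.fitEllipse(P*1000))
j=(.5537,-.0035); plan((*j,.2),(*j,.018))
```

```text
scene ((0.5280708074569702, 0.34872281551361084), 0.05834135040640831) ((525.5653076171875, 347.136962890625), (106.1718978881836, 113.22616577148438), 27.893796920776367)
top ((0.5247789621353149, 0.34457656741142273), 0.057106684893369675) ((525.4656372070312, 345.19219970703125), (108.65569305419922, 111.37507629394531), 17.977951049804688)
t 23.1 tcp [ 0.5727 -0.346   0.2219] z [ 8.e-04 -6.e-04 -1.e+00] phi 1.2719 open 0.999 F [-0.2 -0.4 -1.5]
to [ 0.5537 -0.0035  0.2   ] tool delta [ 0.3218 -0.119   0.0216] len 0.344
to [ 0.5537 -0.0035  0.018 ] tool delta [ 1.00e-04 -2.00e-04  1.82e-01] len 0.182
```

Request:
send_rows(
  series=".02 -.007 0 0 0 0;.035 -.013 0 0 0 0;.035 -.013 0 0 0 0;.035 -.013 0 0 0 0;.035 -.013 0 0 0 0;.035 -.013 0 0 0 0;.035 -.013 0 0 0 0;.035 -.013 0 0 0 0;.035 -.013 0 0 0 0;.022 -.008 0 0 0 0",
)

```text
clock: 24.1
tool_pos: [0.5525, -0.0008, 0.2202]
ee_rot: [-0.001, 0.804, 0.595, -0.001]
contact_force: [0.3, 0.1, -0.0]
opening: 1.001
```

Request:
send_rows(
  series="0 0 .02 0 0 0;0 0 .04 0 0 0;0 0 .04 0 0 0;0 0 .02 0 0 0;0 0 0 0 0 0;0 0 0 0 0 0;0 0 0 0 0 0",
)

```text
clock: 24.8
tool_pos: [0.5544, -0.0032, 0.1025]
ee_rot: [0.001, 0.804, 0.594, 0.001]
contact_force: [-0.4, 0.2, 0.5]
opening: 1.0
```

Run:
```python
from h import *
j=(.5537,-.0035); plan((*j,.012))
```

```text
t 24.8 tcp [ 0.5544 -0.0032  0.1025] z [ 1.7e-03 -1.0e-04 -1.0e+00] phi 1.2719 open 1.0 F [-0.4  0.2  0.5]
to [ 0.5537 -0.0035  0.012 ] tool delta [-0.0005 -0.0007  0.0905] len 0.091
```

Request:
send_rows(
  series="-.0005 -.0005 .02 0 0 0;0 0 .025 0 0 0;0 0 .02 0 0 0;0 0 .015 0 0 0;0 0 .01 0 0 0;0 0 0 0 0 0;0 0 0 0 0 0",
)

```text
clock: 25.5
tool_pos: [0.5537, -0.0035, 0.0122]
ee_rot: [0.0, 0.805, 0.594, 0.0]
contact_force: [0.5, -0.7, -0.1]
opening: 0.997
```

Request:
send_rows(
  series="0 0 0 0 0 0;0 0 0 0 0 0;0 0 0 0 0 0;0 0 0 0 0 0;0 0 0 0 0 0;0 0 0 0 0 0",
  jaw=-1,
)

```text
clock: 26.1
tool_pos: [0.5536, -0.0035, 0.0125]
ee_rot: [0.001, 0.804, 0.594, 0.001]
contact_force: [-1.8, 0.3, 6.3]
opening: 0.666
```

Run:
```python
from h import *
plan()
p,d=eyes.camera("scene"); cv2.imwrite("pics/s4.png",p[60:330,200:500][:, :].repeat(2,0).repeat(2,1))
```

```text
t 26.1 tcp [ 0.5536 -0.0035  0.0125] z [ 1.7e-03 -1.0e-04 -1.0e+00] phi 1.2719 open 0.666 F [-1.8  0.3  6.3]
```

View pics/s4.png

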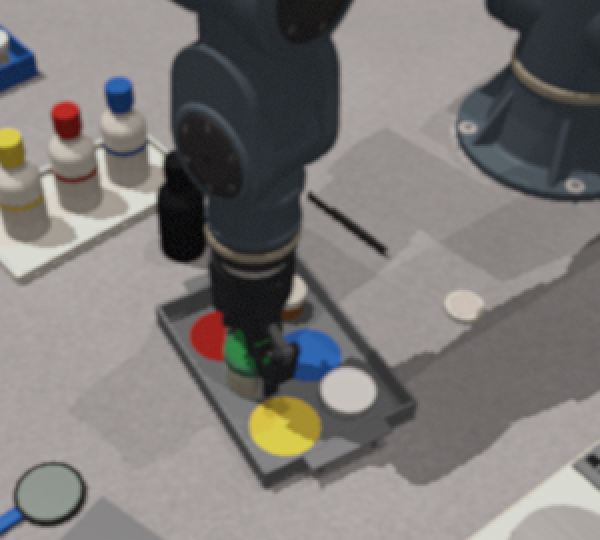

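The jar is held between the pads at (255,365) and the neighbours are clear. Lifting it now.

Request:
send_rows(
  series="0 0 -.01 0 0 0;0 0 -.02 0 0 0;0 0 -.03 0 0 0;0 0 -.03 0 0 0;0 0 -.02 0 0 0;0 0 -.01 0 0 0;0 0 0 0 0 0;0 0 0 0 0 0",
)

```text
clock: 26.95
tool_pos: [0.5526, -0.0035, 0.1306]
ee_rot: [-0.0, 0.804, 0.594, -0.0]
contact_force: [0.4, -0.2, -2.3]
opening: 0.668
```

Run:
```python
from h import *
j=(.525,.3455); plan((*j,.13),(*j,.0545))
```

```text
t 26.95 tcp [ 0.5526 -0.0035  0.1306] z [-9.e-04 -1.e-04 -1.e+00] phi 1.272 open 0.668 F [ 0.4 -0.2 -2.3]
to [0.525  0.3455 0.13  ] tool delta [ 0.3254 -0.1291  0.0006] len 0.35
to [0.525  0.3455 0.0545] tool delta [0.     0.0001 0.0755] len 0.076
```

Request:
send_rows(
  series=".01 -.004 0 0 0 0;.02 -.008 0 0 0 0;.03 -.012 0 0 0 0;.03 -.012 0 0 0 0;.03 -.012 0 0 0 0;.03 -.012 0 0 0 0;.03 -.012 0 0 0 0;.03 -.012 0 0 0 0;.03 -.012 0 0 0 0;.03 -.012 0 0 0 0",
)

```text
clock: 27.95
tool_pos: [0.528, 0.2881, 0.13]
ee_rot: [-0.0, 0.804, 0.594, -0.001]
contact_force: [0.5, -0.2, -1.8]
opening: 0.666
```

Request:
send_rows(
  series=".03 -.012 0 0 0 0;.017 -.0065 0 0 0 0;.008 -.003 0 0 0 0;0 0 .015 0 0 0;0 0 .025 0 0 0;0 0 .015 0 0 0;0 0 .005 0 0 0;0 0 0 0 0 0;0 0 0 0 0 0;0 0 0 0 0 0",
)

```text
clock: 28.95
tool_pos: [0.5255, 0.3454, 0.0723]
ee_rot: [0.0, 0.805, 0.594, 0.001]
contact_force: [-0.1, -1.3, -2.1]
opening: 0.663
```

Run:
```python
from h import *
j=(.525,.3455); plan((*j,.0545))
```

```text
t 28.95 tcp [0.5255 0.3454 0.0723] z [ 1.3e-03  7.0e-04 -1.0e+00] phi 1.2717 open 0.663 F [-0.1 -1.3 -2.1]
to [0.525  0.3455 0.0545] tool delta [-0.     -0.0005  0.0178] len 0.018
```

Lowering gently, with small steps near contact.

Request:
send_rows(
  series="0 -.0005 .005 0 0 0;0 0 .004 0 0 0;0 0 .003 0 0 0;0 0 .002 0 0 0;0 0 .001 0 0 0;0 0 0 0 0 0;0 0 0 0 0 0",
)

```text
clock: 29.65
tool_pos: [0.5245, 0.3454, 0.0564]
ee_rot: [0.0, 0.804, 0.594, 0.0]
contact_force: [0.1, 0.5, -3.0]
opening: 0.66
```

Request:
send_rows(
  series="0 0 .001 0 0 0;0 0 .001 0 0 0;0 0 0 0 0 0",
)

```text
clock: 29.95
tool_pos: [0.5245, 0.3455, 0.0545]
ee_rot: [0.0, 0.804, 0.594, 0.0]
contact_force: [-1.4, -0.0, 0.4]
opening: 0.665
```

Request:
send_rows(
  series="0 0 0 0 0 0;0 0 0 0 0 0",
  jaw=0.5,
)

```text
clock: 30.15
tool_pos: [0.5246, 0.3455, 0.0544]
ee_rot: [0.0, 0.804, 0.594, 0.0]
contact_force: [0.5, 0.2, -0.2]
opening: 0.75
```

Request:
send_rows(
  series="0 0 0 0 0 0;0 0 0 0 0 0;0 0 -.01 0 0 0;0 0 -.03 0 0 0;0 0 -.04 0 0 0;0 0 -.04 0 0 0;0 0 -.04 0 0 0;0 0 -.02 0 0 0;0 0 0 0 0 0",
  jaw=1,
)

```text
clock: 31.05
tool_pos: [0.5256, 0.3462, 0.2388]
ee_rot: [0.0, 0.804, 0.594, 0.003]
contact_force: [0.1, -0.3, -0.3]
opening: 0.999
```

Run:
```python
from h import *
plan((.5725,-.346,.235),(.5725,-.346,.1024))
```

```text
t 31.05 tcp [0.5256 0.3462 0.2388] z [ 0.0055  0.0035 -1.    ] phi 1.272 open 0.999 F [ 0.1 -0.3 -0.3]
to [ 0.5725 -0.346   0.235 ] tool delta [-0.6477  0.2486  0.0016] len 0.694
to [ 0.5725 -0.346   0.1024] tool delta [-0.0007 -0.0006  0.1326] len 0.133
```

Request:
send_rows(
  series="-.02 .0077 0 0 0 0;-.038 .0146 0 0 0 0;-.038 .0146 0 0 0 0;-.038 .0146 0 0 0 0;-.038 .0146 0 0 0 0;-.038 .0146 0 0 0 0;-.038 .0146 0 0 0 0;-.038 .0146 0 0 0 0;-.038 .0146 0 0 0 0;-.038 .0146 0 0 0 0",
)

```text
clock: 32.05
tool_pos: [0.5502, -0.0431, 0.2339]
ee_rot: [-0.0, 0.804, 0.594, -0.0]
contact_force: [0.7, 0.1, 0.1]
opening: 1.0
```

Request:
send_rows(
  series="-.038 .0146 0 0 0 0;-.038 .0146 0 0 0 0;-.038 .0146 0 0 0 0;-.038 .0146 0 0 0 0;-.038 .0146 0 0 0 0;-.038 .0146 0 0 0 0;-.038 .0146 0 0 0 0;-.02 .0076 0 0 0 0;0 0 0 0 0 0;0 0 0 0 0 0",
)

```text
clock: 33.05
tool_pos: [0.571, -0.3471, 0.2334]
ee_rot: [-0.001, 0.805, 0.594, -0.0]
contact_force: [0.4, -0.2, -0.0]
opening: 0.997
```

Run:
```python
from h import *
S=Cam("scene");T=Cam("top")
p,d=eyes.camera("top"); s,_=eyes.camera("scene"); cv2.imwrite("pics/t5.png",p);cv2.imwrite("pics/s5.png",s)
for nm,cam,im,(x0,x1,y0,y1) in(("top",T,p,(100,170,195,265)),("scene",S,s,(430,560,280,390))):
    m=np.zeros((480,640),np.uint8); m[y0:y1,x0:x1]=hsvmask(im,(60,82),120,90)[y0:y1,x0:x1]
    for k in cv2.findContours(m,0,1)[0]:
        if cv2.contourArea(k)>200:
            (x,y),r=cv2.minEnclosingCircle(k);print(nm,x,y,r,cam.plane([(x,y)],.096),cv2.minEnclosingCircle(cam.plane(k.reshape(-1,2),.096)[:,:2].astype(np.float32)))
plan((.5725,-.346,.235),(.5725,-.346,.1024))
```

```text
top 126.42552947998047 229.0425567626953 14.688061714172363 [[0.52445426 0.34308933 0.096     ]] ((0.5241120457649231, 0.3430374562740326), 0.027497023344039917)
scene 494.5 324.5 16.80783462524414 [[0.52379756 0.34471513 0.096     ]] ((0.5236011147499084, 0.34447500109672546), 0.02546813152730465)
t 33.15 tcp [ 0.5714 -0.3461  0.2341] z [-6.e-04  5.e-04 -1.e+00] phi 1.2727 open 0.995 F [-0.3  0.1 -0.1]
to [ 0.5725 -0.346   0.235 ] tool delta [ 0.0004  0.001  -0.0009] len 0.001
to [ 0.5725 -0.346   0.1024] tool delta [-0.000e+00  1.000e-04  1.326e-01] len 0.133
```

View pics/s5.png

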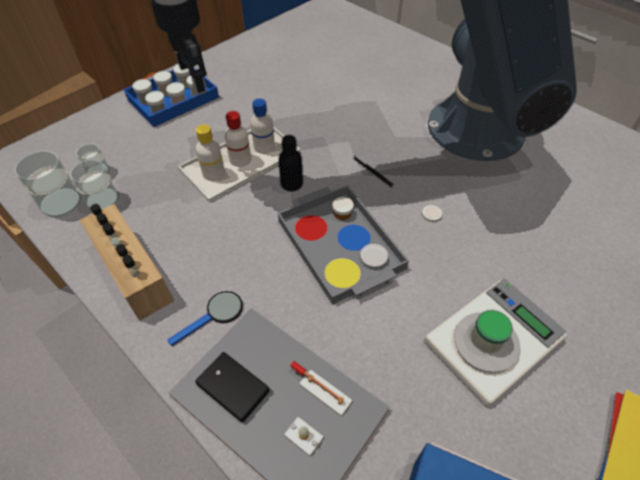

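The jar stands upright mid-pan at (493,330), within about 2 mm of the pan's centre. Next, yellow goes back.

Request:
send_rows(
  series=".0005 .001 .02 0 0 0;0 0 .03 0 0 0;0 0 .03 0 0 0;0 0 .03 0 0 0;0 0 .015 0 0 0;0 0 .0065 0 0 0;0 0 0 0 0 0;0 0 0 0 0 0",
)

```text
clock: 33.95
tool_pos: [0.5732, -0.3468, 0.1041]
ee_rot: [0.001, 0.804, 0.594, 0.0]
contact_force: [-0.3, -0.4, 0.1]
opening: 0.998
```

Request:
send_rows(
  series="0 0 0 0 0 0;0 0 0 0 0 0;0 0 0 0 0 0;0 0 0 0 0 0;0 0 0 0 0 0;0 0 0 0 0 0;0 0 0 0 0 0",
  jaw=-1,
)

```text
clock: 34.65
tool_pos: [0.573, -0.347, 0.1034]
ee_rot: [0.0, 0.804, 0.594, 0.0]
contact_force: [1.2, 1.7, 4.8]
opening: 0.354
```

Request:
send_rows(
  series="0 0 -.01 0 0 0;0 0 -.02 0 0 0;0 0 -.03 0 0 0;0 0 -.03 0 0 0;0 0 -.03 0 0 0;0 0 -.02 0 0 0;0 0 -.01 0 0 0;0 0 0 0 0 0;0 0 0 0 0 0",
)

```text
clock: 35.55
tool_pos: [0.5723, -0.3469, 0.2518]
ee_rot: [-0.001, 0.804, 0.594, -0.0]
contact_force: [-0.6, -0.1, -1.1]
opening: 0.359
```

Run:
```python
from h import *
b=(.5724,.0588); plan((*b,.252),(*b,.103))
```

```text
t 35.55 tcp [ 0.5723 -0.3469  0.2518] z [-1.3e-03  5.0e-04 -1.0e+00] phi 1.272 open 0.359 F [-0.6 -0.1 -1.1]
to [0.5724 0.0588 0.252 ] tool delta [ 0.3877 -0.1194 -0.    ] len 0.406
to [0.5724 0.0588 0.103 ] tool delta [-0.      0.0002  0.149 ] len 0.149
```

Request:
send_rows(
  series=".01 -.0031 0 0 0 0;.02 -.0062 0 0 0 0;.033 -.0102 0 0 0 0;.033 -.0102 0 0 0 0;.033 -.0102 0 0 0 0;.033 -.0102 0 0 0 0;.033 -.0102 0 0 0 0;.033 -.0102 0 0 0 0;.033 -.0102 0 0 0 0;.033 -.0102 0 0 0 0",
)

```text
clock: 36.55
tool_pos: [0.5712, -0.0372, 0.2518]
ee_rot: [-0.001, 0.804, 0.594, -0.001]
contact_force: [0.3, -0.1, -1.3]
opening: 0.353
```

Request:
send_rows(
  series=".033 -.0102 0 0 0 0;.033 -.0102 0 0 0 0;.018 -.0055 0 0 0 0;.0095 -.003 0 0 0 0;0 0 .02 0 0 0;0 0 .03 0 0 0;0 0 .03 0 0 0;0 0 .02 0 0 0;0 0 0 0 0 0;0 0 0 0 0 0",
)

```text
clock: 37.55
tool_pos: [0.5719, 0.0583, 0.1529]
ee_rot: [-0.0, 0.805, 0.594, -0.0]
contact_force: [0.7, 0.2, -0.5]
opening: 0.359
```

Run:
```python
from h import *
b=(.5724,.0588); plan((*b,.1034))
```

```text
t 37.55 tcp [0.5719 0.0583 0.1529] z [-9.e-04 -3.e-04 -1.e+00] phi 1.2716 open 0.359 F [ 0.7  0.2 -0.5]
to [0.5724 0.0588 0.1034] tool delta [0.0006 0.0004 0.0495] len 0.05
```

Request:
send_rows(
  series=".0005 .0005 .015 0 0 0;0 0 .015 0 0 0;0 0 .008 0 0 0;0 0 .005 0 0 0;0 0 .003 0 0 0;0 0 .002 0 0 0;0 0 .001 0 0 0;0 0 0 0 0 0;0 0 0 0 0 0",
)

```text
clock: 38.45
tool_pos: [0.573, 0.0589, 0.1041]
ee_rot: [0.0, 0.804, 0.594, 0.0]
contact_force: [1.3, -0.1, -1.2]
opening: 0.354
```

Run:
```python
from h import *
b=(.5724,.0588); plan((*b,.1034))
```

```text
t 38.45 tcp [0.573  0.0589 0.1041] z [ 4.e-04 -1.e-04 -1.e+00] phi 1.272 open 0.354 F [ 1.3 -0.1 -1.2]
to [0.5724 0.0588 0.1034] tool delta [-0.0003 -0.0005  0.0007] len 0.001
```

Request:
send_rows(
  series="0 -.0005 .001 0 0 0;0 0 0 0 0 0",
)

```text
clock: 38.65
tool_pos: [0.5728, 0.0592, 0.1034]
ee_rot: [0.0, 0.804, 0.594, 0.0]
contact_force: [0.0, 0.2, 2.4]
opening: 0.358
```

Request:
send_rows(
  series="0 0 0 0 0 0;0 0 0 0 0 0;0 0 0 0 0 0",
  jaw=0.2,
)

```text
clock: 38.95
tool_pos: [0.5723, 0.0591, 0.1027]
ee_rot: [-0.0, 0.804, 0.594, -0.0]
contact_force: [0.1, -0.2, 0.8]
opening: 0.599
```

Request:
send_rows(
  series="0 0 0 0 0 0;0 0 -.01 0 0 0;0 0 -.03 0 0 0;0 0 -.03 0 0 0;0 0 -.03 0 0 0;0 0 -.03 0 0 0;0 0 0 0 0 0",
  jaw=1,
)

```text
clock: 39.65
tool_pos: [0.5742, 0.0593, 0.2378]
ee_rot: [0.002, 0.804, 0.594, 0.003]
contact_force: [1.1, -0.1, -0.5]
opening: 0.999
```

Run:
```python
from h import *
plan((.5012,-.3382,.235),(.5012,-.3382,.103))
```

```text
t 39.65 tcp [0.5742 0.0593 0.2378] z [ 7.1e-03  7.0e-04 -1.0e+00] phi 1.272 open 0.999 F [ 1.1 -0.1 -0.5]
to [ 0.5012 -0.3382  0.235 ] tool delta [-0.4014  0.0473  0.002 ] len 0.404
to [ 0.5012 -0.3382  0.103 ] tool delta [-0.0004 -0.0009  0.132 ] len 0.132
```

Request:
send_rows(
  series="-.02 .0024 0 0 0 0;-.04 .0047 0 0 0 0;-.04 .0047 0 0 0 0;-.04 .0047 0 0 0 0;-.04 .0047 0 0 0 0;-.04 .0047 0 0 0 0;-.04 .0047 0 0 0 0;-.04 .0047 0 0 0 0;-.04 .0047 0 0 0 0;-.04 .0047 0 0 0 0",
)

```text
clock: 40.65
tool_pos: [0.5025, -0.3188, 0.233]
ee_rot: [0.0, 0.804, 0.594, -0.0]
contact_force: [0.1, 0.3, -0.5]
opening: 1.003
```

Request:
send_rows(
  series="-.021 .0024 0 0 0 0;0 0 .02 0 0 0;0 0 .03 0 0 0;0 0 0 0 0 0;0 0 0 0 0 0;0 0 0 0 0 0",
)

```text
clock: 41.25
tool_pos: [0.4999, -0.3382, 0.1844]
ee_rot: [0.001, 0.804, 0.594, 0.0]
contact_force: [0.8, 0.7, 0.4]
opening: 1.002
```

Run:
```python
from h import *
plan((.5012,-.3382,.103))
```

```text
t 41.25 tcp [ 0.4999 -0.3382  0.1844] z [ 0.0014 -0.0011 -1.    ] phi 1.2723 open 1.002 F [0.8 0.7 0.4]
to [ 0.5012 -0.3382  0.103 ] tool delta [0.0004 0.0011 0.0814] len 0.081
```

Request:
send_rows(
  series=".0005 .001 .02 0 0 0;0 0 .03 0 0 0;0 0 .02 0 0 0;0 0 .011 0 0 0;0 0 0 0 0 0;0 0 0 0 0 0",
)

```text
clock: 41.85
tool_pos: [0.5011, -0.3382, 0.1031]
ee_rot: [0.001, 0.804, 0.594, 0.0]
contact_force: [0.1, 0.2, 1.1]
opening: 1.0
```

Request:
send_rows(
  series="0 0 0 0 0 0;0 0 0 0 0 0;0 0 0 0 0 0;0 0 0 0 0 0;0 0 0 0 0 0;0 0 0 0 0 0;0 0 0 0 0 0",
  jaw=-1,
)

```text
clock: 42.55
tool_pos: [0.5008, -0.338, 0.1025]
ee_rot: [0.001, 0.804, 0.594, 0.0]
contact_force: [-0.2, 1.2, 5.1]
opening: 0.357
```

Request:
send_rows(
  series="0 0 -.01 0 0 0;0 0 -.02 0 0 0;0 0 -.03 0 0 0;0 0 -.03 0 0 0;0 0 -.03 0 0 0;0 0 -.02 0 0 0;0 0 -.01 0 0 0;0 0 0 0 0 0;0 0 0 0 0 0",
)

```text
clock: 43.45
tool_pos: [0.5001, -0.3376, 0.2509]
ee_rot: [-0.001, 0.804, 0.594, -0.0]
contact_force: [-0.6, -0.3, -1.7]
opening: 0.357
```

Run:
```python
from h import *
b=(.5337,-.0677); plan((*b,.252),(*b,.103))
S=Cam("scene");T=Cam("top")
p,d=eyes.camera("top"); s,_=eyes.camera("scene"); cv2.imwrite("pics/t6.png",cv2.resize(p[160:310,225:445],None,fx=3.5,fy=3.5));cv2.imwrite("pics/s6.png",s[60:330,150:450].repeat(2,0).repeat(2,1))
for nm,cam,im,(x0,x1,y0,y1) in(("top",T,p,(240,310,180,235)),("scene",S,s,(310,380,215,260))):
    m=np.zeros((480,640),np.uint8); m[y0:y1,x0:x1]=hsvmask(im,HUE["yellow"],130)[y0:y1,x0:x1]
    n,l,st,ce=cv2.connectedComponentsWithStats(m)
    for i in range(1,n):
        if st[i,4]>60: print(nm,st[i],cam.plane([ce[i]],.132 if nm=="top" else .12)[0].round(4), cam.plane([st[i,:2]+st[i,2:4]/2],.004)[0].round(4))
```

```text
t 43.45 tcp [ 0.5001 -0.3376  0.2509] z [-1.2e-03  7.0e-04 -1.0e+00] phi 1.272 open 0.357 F [-0.6 -0.3 -1.7]
to [ 0.5337 -0.0677  0.252 ] tool delta [ 0.2678 -0.0474 -0.001 ] len 0.272
to [ 0.5337 -0.0677  0.103 ] tool delta [-0.      0.0002  0.149 ] len 0.149
top [269 194  18  18 262] [0.5741 0.0587 0.132 ] [0.5893 0.0671 0.004 ]
top [265 198  34  31 280] [0.5461 0.0465 0.132 ] [0.5679 0.0585 0.004 ]
scene [335 225  17  23 317] [0.5749 0.0585 0.12  ] [ 0.5031 -0.0009  0.004 ]
```

View pics/t6.png

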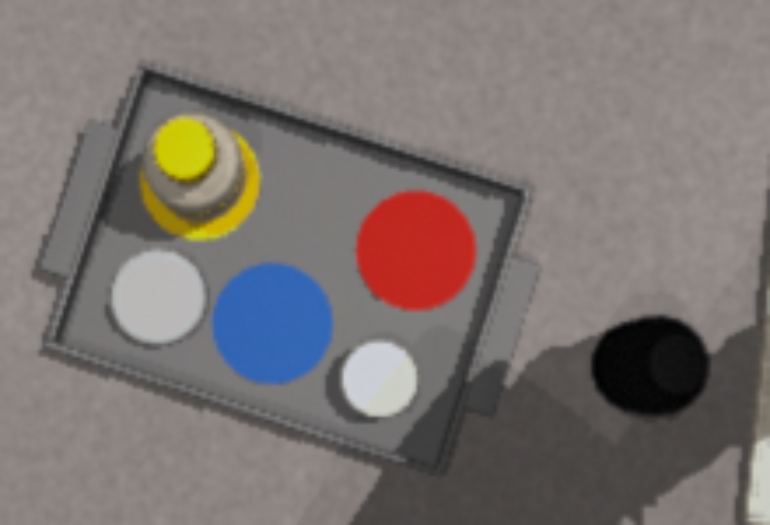

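Yellow is back on its spot, with the ring visible around its foot in the crop at (200,185). The cap reads about 2 mm toward +x. Before placing red I'll use the saved pictures to see how red and blue sit relative to the pads.

Run:
```python
from h import *
S=Cam("scene");T=Cam("top")
t0=cv2.imread("pics/top0.png");s0=cv2.imread("pics/scene0.png");t3=cv2.imread("pics/t3.png");s3=cv2.imread("pics/s3.png")
def cap(im,c,cam,guess,z):
    u=cam.pix([[*guess,z]])[0]; x,y=u.astype(int); m=np.zeros((480,640),np.uint8); r=16
    m[y-r:y+r,x-r:x+r]=hsvmask(im,HUE[c],130)[y-r:y+r,x-r:x+r]
    n,l,st,ce=cv2.connectedComponentsWithStats(m); i=min([i for i in range(1,n) if st[i,4]>100],key=lambda i:np.hypot(*(ce[i]-u)))
    return cam.plane([ce[i]],z)[0][:2].round(4),st[i]
for c,g0,g3 in(("yellow",(.572,.058),(.5725,-.346)),("red",(.5335,-.068),(.5012,-.3382)),("blue",(.4893,.0148),(.4311,-.3328))):
    print(c,"start",cap(t0,c,T,g0,.132),cap(s0,c,S,g0,.12)); print("   tray",cap(t3,c,T,g3,.132),cap(s3,c,S,g3,.12))
```

```text
yellow start (array([0.5724, 0.0571]), array([270, 195,  18,  18, 260], dtype=int32)) (array([0.5722, 0.0571]), array([335, 224,  18,  23, 343], dtype=int32))
   tray (array([ 0.5738, -0.3434]), array([491, 197,  22,  19, 312], dtype=int32)) (array([ 0.5758, -0.3478]), array([196, 125,  16,  19, 231], dtype=int32))
red start (array([ 0.5331, -0.0674]), array([339, 218,  18,  18, 247], dtype=int32)) (array([ 0.5336, -0.0699]), array([300, 179,  18,  21, 286], dtype=int32))
   tray (array([ 0.501, -0.336]), array([487, 238,  22,  18, 291], dtype=int32)) (array([ 0.5018, -0.3403]), array([226, 111,  14,  19, 199], dtype=int32))
blue start (array([0.4894, 0.0149]), array([293, 242,  17,  17, 228], dtype=int32)) (array([0.4887, 0.0139]), array([349, 189,  16,  21, 268], dtype=int32))
   tray (array([ 0.4306, -0.331 ]), array([487, 278,  18,  17, 243], dtype=int32)) (array([ 0.4307, -0.334 ]), array([253,  99,  13,  17, 179], dtype=int32))
```

Request:
send_rows(
  series=".01 -.0018 0 0 0 0;.02 -.0035 0 0 0 0;.03 -.0053 0 0 0 0;.03 -.0053 0 0 0 0;.03 -.0053 0 0 0 0;.03 -.0053 0 0 0 0;.03 -.0053 0 0 0 0;.03 -.0053 0 0 0 0;.03 -.0053 0 0 0 0;.02 -.0035 0 0 0 0",
)

```text
clock: 44.55
tool_pos: [0.5326, -0.0733, 0.2513]
ee_rot: [-0.001, 0.804, 0.594, -0.0]
contact_force: [0.4, 0.2, -0.9]
opening: 0.36
```

Request:
send_rows(
  series=".008 -.0014 0 0 0 0;0 0 .01 0 0 0;0 0 .02 0 0 0;0 0 .03 0 0 0;0 0 .03 0 0 0;0 0 .01 0 0 0;0 0 0 0 0 0;0 0 0 0 0 0;0 0 0 0 0 0",
)

```text
clock: 45.45
tool_pos: [0.535, -0.0681, 0.1532]
ee_rot: [0.001, 0.805, 0.594, 0.001]
contact_force: [0.2, 0.0, -1.9]
opening: 0.355
```

Run:
```python
from h import *
b=(.5333,-.0677); plan((*b,.1025))
```

```text
t 45.45 tcp [ 0.535  -0.0681  0.1532] z [ 2.2e-03 -4.0e-04 -1.0e+00] phi 1.2717 open 0.355 F [ 0.2  0.  -1.9]
to [ 0.5333 -0.0677  0.1025] tool delta [-0.0001 -0.0019  0.0507] len 0.051
```

Request:
send_rows(
  series="0 -.0015 .015 0 0 0;0 0 .015 0 0 0;0 0 .008 0 0 0;0 0 .005 0 0 0;0 0 .003 0 0 0;0 0 .002 0 0 0;0 0 .001 0 0 0;0 0 0 0 0 0;0 0 0 0 0 0",
)

```text
clock: 46.35
tool_pos: [0.5328, -0.0674, 0.1031]
ee_rot: [0.0, 0.804, 0.594, 0.0]
contact_force: [0.1, 0.7, -0.4]
opening: 0.353
```

Run:
```python
from h import *
b=(.5333,-.0677); plan((*b,.1025))
```

```text
t 46.35 tcp [ 0.5328 -0.0674  0.1031] z [ 3.e-04 -1.e-04 -1.e+00] phi 1.272 open 0.353 F [ 0.1  0.7 -0.4]
to [ 0.5333 -0.0677  0.1025] tool delta [-0.0002  0.0006  0.0006] len 0.001
```

Request:
send_rows(
  series="0 0.0005 .001 0 0 0;0 0 0 0 0 0",
)

```text
clock: 46.55
tool_pos: [0.5335, -0.0675, 0.1025]
ee_rot: [0.0, 0.804, 0.594, 0.0]
contact_force: [-1.5, 1.4, 4.7]
opening: 0.356
```

Request:
send_rows(
  series="0 0 0 0 0 0;0 0 0 0 0 0;0 0 0 0 0 0",
  jaw=0.2,
)

```text
clock: 46.85
tool_pos: [0.5332, -0.0675, 0.1018]
ee_rot: [0.0, 0.804, 0.594, 0.0]
contact_force: [-0.1, -0.1, 0.0]
opening: 0.599
```

Request:
send_rows(
  series="0 0 0 0 0 0;0 0 -.01 0 0 0;0 0 -.03 0 0 0;0 0 -.03 0 0 0;0 0 -.03 0 0 0;0 0 -.03 0 0 0;0 0 0 0 0 0",
  jaw=1,
)

```text
clock: 47.55
tool_pos: [0.535, -0.0677, 0.2366]
ee_rot: [0.002, 0.804, 0.594, 0.002]
contact_force: [1.3, 0.2, 0.5]
opening: 0.997
```

Run:
```python
from h import *
plan((.4311,-.3328,.235),(.4311,-.3328,.103))
```

```text
t 47.55 tcp [ 0.535  -0.0677  0.2366] z [ 0.0069 -0.001  -1.    ] phi 1.2721 open 0.997 F [1.3 0.2 0.5]
to [ 0.4311 -0.3328  0.235 ] tool delta [-0.2839 -0.0213  0.0011] len 0.285
to [ 0.4311 -0.3328  0.103 ] tool delta [-1.00e-04 -9.00e-04  1.32e-01] len 0.132
```

Request:
send_rows(
  series="-.02 -.0015 0 0 0 0;-.035 -.0026 0 0 0 0;-.038 -.0028 0 0 0 0;-.038 -.0028 0 0 0 0;-.038 -.0028 0 0 0 0;-.038 -.0028 0 0 0 0;-.038 -.0028 0 0 0 0;-.029 -.0022 0 0 0 0;-.01 -.001 .01 0 0 0;0 0 .02 0 0 0",
)

```text
clock: 48.55
tool_pos: [0.4291, -0.3342, 0.2022]
ee_rot: [0.001, 0.805, 0.593, 0.0]
contact_force: [0.3, 0.3, 0.7]
opening: 1.002
```

Request:
send_rows(
  series="0 0 .02 0 0 0;0 0 0 0 0 0;0 0 0 0 0 0;0 0 0 0 0 0",
)

```text
clock: 48.95
tool_pos: [0.4297, -0.3325, 0.1828]
ee_rot: [0.001, 0.804, 0.594, 0.0]
contact_force: [0.4, -0.1, -0.2]
opening: 0.998
```

Run:
```python
from h import *
plan((.4311,-.3328,.103))
```

```text
t 48.95 tcp [ 0.4297 -0.3325  0.1828] z [ 9.e-04 -8.e-04 -1.e+00] phi 1.2726 open 0.998 F [ 0.4 -0.1 -0.2]
to [ 0.4311 -0.3328  0.103 ] tool delta [0.0002 0.0013 0.0798] len 0.08
```

Request:
send_rows(
  series="0 .001 .02 0 0 0;0 0 .03 0 0 0;0 0 .02 0 0 0;0 0 .0095 0 0 0;0 0 0 0 0 0;0 0 0 0 0 0",
)

```text
clock: 49.55
tool_pos: [0.4308, -0.3333, 0.1035]
ee_rot: [0.001, 0.804, 0.594, 0.0]
contact_force: [-0.1, -0.1, 0.5]
opening: 0.997
```

Request:
send_rows(
  series="0 0 0 0 0 0;0 0 0 0 0 0;0 0 0 0 0 0;0 0 0 0 0 0;0 0 0 0 0 0;0 0 0 0 0 0;0 0 0 0 0 0",
  jaw=-1,
)

```text
clock: 50.25
tool_pos: [0.4305, -0.3329, 0.1029]
ee_rot: [0.0, 0.804, 0.594, 0.0]
contact_force: [-0.7, 2.0, 6.3]
opening: 0.356
```

Request:
send_rows(
  series="0 0 -.01 0 0 0;0 0 -.02 0 0 0;0 0 -.03 0 0 0;0 0 -.03 0 0 0;0 0 -.03 0 0 0;0 0 -.02 0 0 0;0 0 -.01 0 0 0;0 0 0 0 0 0;0 0 0 0 0 0",
)

```text
clock: 51.15
tool_pos: [0.4298, -0.3327, 0.2514]
ee_rot: [-0.001, 0.804, 0.594, -0.0]
contact_force: [-1.3, 0.7, -2.2]
opening: 0.358
```

Run:
```python
from h import *
b=(.4900,.0154); plan((*b,.252),(*b,.103))
```

```text
t 51.15 tcp [ 0.4298 -0.3327  0.2514] z [-1.1e-03  6.0e-04 -1.0e+00] phi 1.272 open 0.358 F [-1.3  0.7 -2.2]
to [0.49   0.0154 0.252 ] tool delta [ 0.3504 -0.045  -0.0004] len 0.353
to [0.49   0.0154 0.103 ] tool delta [-0.      0.0002  0.149 ] len 0.149
```

Request:
send_rows(
  series=".01 -.0013 0 0 0 0;.02 -.0026 0 0 0 0;.03 -.0039 0 0 0 0;.03 -.0039 0 0 0 0;.03 -.0039 0 0 0 0;.03 -.0039 0 0 0 0;.03 -.0039 0 0 0 0;.03 -.0039 0 0 0 0;.03 -.0039 0 0 0 0;.03 -.0039 0 0 0 0",
)

```text
clock: 52.15
tool_pos: [0.4754, -0.0627, 0.2514]
ee_rot: [-0.001, 0.804, 0.594, -0.001]
contact_force: [0.4, -0.1, -1.7]
opening: 0.354
```

Request:
send_rows(
  series=".03 -.0039 0 0 0 0;.03 -.0039 0 0 0 0;.015 -.0017 0 0 0 0;.0055 -.0005 0 0 0 0;0 0 .02 0 0 0;0 0 .03 0 0 0;0 0 .03 0 0 0;0 0 .02 0 0 0;0 0 0 0 0 0;0 0 0 0 0 0",
)

```text
clock: 53.15
tool_pos: [0.4899, 0.015, 0.1524]
ee_rot: [-0.0, 0.805, 0.594, -0.0]
contact_force: [-1.4, 0.3, -1.4]
opening: 0.36
```

Run:
```python
from h import *
b=(.4900,.0154); plan((*b,.1029))
```

```text
t 53.15 tcp [0.4899 0.015  0.1524] z [-1.e-03 -2.e-04 -1.e+00] phi 1.2716 open 0.36 F [-1.4  0.3 -1.4]
to [0.49   0.0154 0.1029] tool delta [0.0004 0.0001 0.0495] len 0.05
```

Request:
send_rows(
  series="0 0 .015 0 0 0;0 0 .015 0 0 0;0 0 .008 0 0 0;0 0 .005 0 0 0;0 0 .003 0 0 0;0 0 .002 0 0 0;0 0 .001 0 0 0;0 0 0 0 0 0;0 0 0 0 0 0",
)

```text
clock: 54.05
tool_pos: [0.4904, 0.0153, 0.1036]
ee_rot: [0.0, 0.804, 0.594, 0.0]
contact_force: [-0.1, 0.3, -0.8]
opening: 0.356
```

Request:
send_rows(
  series="0 0 .001 0 0 0;0 0 0 0 0 0",
)

```text
clock: 54.25
tool_pos: [0.4907, 0.0154, 0.1029]
ee_rot: [0.0, 0.804, 0.594, 0.001]
contact_force: [-0.6, 0.1, 3.8]
opening: 0.353
```

Released on contact. Next I raise the arm and move it left, clear of both views, to check.

Request:
send_rows(
  series="0 0 0 0 0 0;0 0 0 0 0 0;0 0 0 0 0 0",
  jaw=0.2,
)

```text
clock: 54.55
tool_pos: [0.4902, 0.0153, 0.1023]
ee_rot: [0.0, 0.804, 0.594, -0.0]
contact_force: [0.3, 0.6, -0.3]
opening: 0.599
```

Request:
send_rows(
  series="0 0 0 0 0 0;0 0 -.01 0 0 0;0 0 -.03 0 0 0;0 0 -.03 0 0 0;0 0 -.03 0 0 0;0 0 -.03 0 0 0;0 0 -.01 0 0 0;0 0 0 0 0 0",
  jaw=1,
)

```text
clock: 55.35
tool_pos: [0.491, 0.0153, 0.2439]
ee_rot: [0.001, 0.804, 0.594, 0.001]
contact_force: [0.7, -0.1, -0.1]
opening: 1.001
```

Request:
send_rows(
  series="-.03 0 0 0 0 0;-.04 0 0 0 0 0;-.04 0 0 0 0 0;-.04 0 0 0 0 0;-.04 0 0 0 0 0;-.04 0 0 0 0 0;-.04 0 0 0 0 0;-.04 0 0 0 0 0;-.03 0 0 0 0 0;0 0 0 0 0 0",
)

```text
clock: 56.35
tool_pos: [0.3886, -0.3121, 0.2406]
ee_rot: [-0.001, 0.806, 0.592, -0.001]
contact_force: [0.1, -0.3, -0.6]
opening: 1.002
```

Run:
```python
from h import *
plan()
S=Cam("scene");T=Cam("top")
p,d=eyes.camera("top"); s,_=eyes.camera("scene"); cv2.imwrite("pics/t7.png",p);cv2.imwrite("pics/s7.png",s)
cv2.imwrite("pics/t7c.png",cv2.resize(p[160:310,225:445],None,fx=3.5,fy=3.5))
def cap(im,c,cam,guess,z):
    u=cam.pix([[*guess,z]])[0]; x,y=u.astype(int); m=np.zeros((480,640),np.uint8); r=16
    m[y-r:y+r,x-r:x+r]=hsvmask(im,HUE[c],130)[y-r:y+r,x-r:x+r]
    n,l,st,ce=cv2.connectedComponentsWithStats(m); i=min([i for i in range(1,n) if st[i,4]>100],key=lambda i:np.hypot(*(ce[i]-u)))
    return cam.plane([ce[i]],z)[0][:2].round(4)
MT=dict(blue=(.4901,.0156),red=(.5338,-.0669),yellow=(.5726,.0592));MS=dict(blue=(.4895,.0151),red=(.5334,-.0687),yellow=(.5722,.0583))
for c in MT:
    a,b=cap(p,c,T,MT[c],.132),cap(s,c,S,MS[c],.12); print(c,a,b,"off mm",((a-MT[c])*1e3).round(1),((b-MS[c])*1e3).round(1))
```

```text
t 56.35 tcp [ 0.3886 -0.3121  0.2406] z [-2.2e-03  7.0e-04 -1.0e+00] phi 1.2683 open 1.002 F [ 0.1 -0.3 -0.6]
blue [0.4909 0.016 ] [0.4901 0.0149] off mm [0.8 0.4] [ 0.6 -0.2]
red [ 0.5339 -0.0683] [ 0.5336 -0.0711] off mm [ 0.1 -1.4] [ 0.2 -2.4]
yellow [0.5741 0.0587] [0.5739 0.0585] off mm [ 1.5 -0.5] [1.7 0.2]
```

View pics/s7.png

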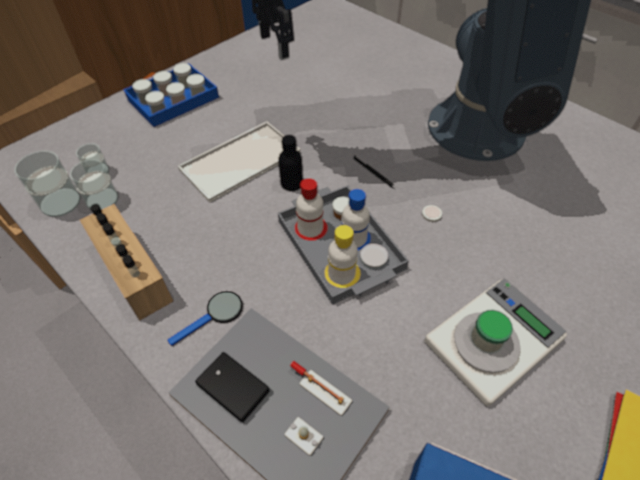

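View pics/t7c.png

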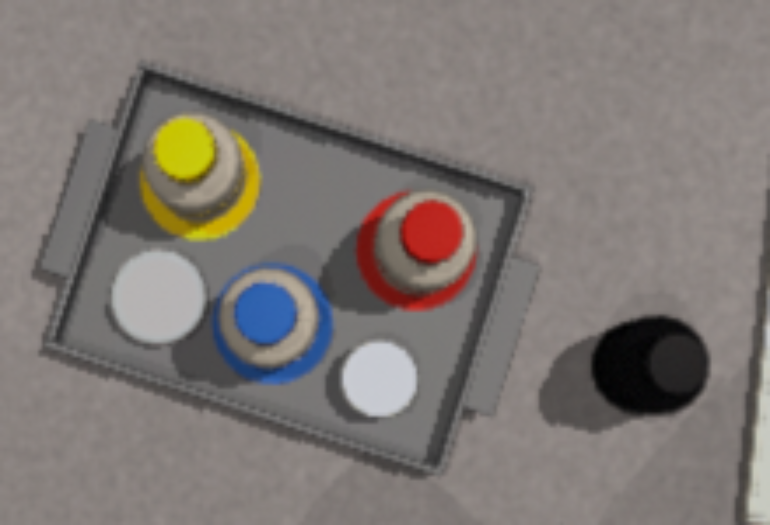

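All bottles are upright on their own spots, each within about 2.5 mm of centre. The jar is on the pan, the tray is empty, and the arm is clear. Handing in.

Request:
send_rows(
  series="0 0 0 0 0 0;0 0 0 0 0 0;0 0 0 0 0 0",
)

```text
clock: 56.75
tool_pos: [0.3905, -0.3088, 0.2423]
ee_rot: [-0.0, 0.804, 0.595, -0.0]
contact_force: [1.2, -0.7, -0.7]
opening: 0.998
```

```bash
python3 -c "
from plant import ctrl
print(ctrl.sign_off())"
```

```text
the job is handed in; nothing more can be done
None
```

The job is done and handed in at about 57 s of the 141 s allowed. I stood the blue, red and yellow bottles in the side tray, set the jar on the balance pan, then put yellow, red and blue back on their own spots.

- **Jar:** it stands upright, about 2 mm from the centre of the pan as measured in both cameras. That was measured right after placing it. In the last picture it still looks upright mid-pan.
- **Bottles:** all three are upright. Measured at the cap, blue is about 1 mm from the centre of its spot, yellow about 1.6 mm and red 1.4 to 2.4 mm. I left these as they were.
- **Disagreement:** the two cameras differ by about 1 to 3 mm on the same points, in line with the stated 2 mm calibration, so the offsets are only that certain.
- **Surroundings:** the black bottle, the amber pot and the dish look undisturbed, the tray is empty, and the arm is clear of everything.
- **Forces:** the largest wrist force I saw was about 12 N, when red touched down in the tray. I only saw readings at the end of each move.

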